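# Brush out and fit the legs of a board stand

## Robot

A 6-joint arm with a two-finger parallel gripper is mounted at the origin on a cart in front of the work surface, level with it; the furniture and walls round the work are solid. World frame = base frame: x ahead of the robot, y to its left, z up, the work surface at z = 0. Lengths are in m, angles in rad, forces in N, time in s.
With the tool pointing down it reaches from about 0.325 to 0.925 m from the base axis. Payload 3.1 kg.
Tool frame: the origin (TCP) lies on the centre line of the jaws, within the pads' length; the fingertips stand 22 mm ahead of it and the grasp point (between the pads) lies 3 mm ahead of it (bot.tip_reach is the distance from the TCP to the fingertips, in m); z points along the fingers, y is the line along which they close (so a half turn about z gives the same grasp; the last joint's range is limited). The gripper opens to 85 mm and grips with 20 to 120 N. Pads are 22 mm wide; open, the fingers measure 114 mm over their backs; the gripper's body (76 mm by 85 mm) begins 54 mm behind the grasp point. The pads swing forward as they close: fully open they stand 13 mm farther back than shut.
Start: joints at [1.233, 0.217, 1.613, -0, 1.311, -0.112], TCP at [0.14, 0.609, 0.253] pointing down, gripper open.
Joint ranges: [-2.75, 2.75], [-0.78, 2.1], [0.31, 2.55], [-1.13, 4.27], [0.13, 2.63], [-2.58, 2.58]. Speed limits (rad/s): [2.79, 2.79, 3.14, 3.14, 3.14, 3.14].

## Interface

Orientations are given as a unit quaternion [x, y, z, w].
In Python, from workcell import bot gives the robot as it stands.
- The arm moves only by the tool arm_command, never from a script. Its argument "deltas" is a list of rows, each an object of numbers: "wx", "wy", "wz": the turn, a rotation vector about the tool's x, y, z in units of 180 degrees (1.0 is 180 degrees); "tx", "ty", "tz": the shift along the tool's x, y, z in units of 0.25 m (1.0 is 0.25 m); "grip": the finger opening in mm, from 0 to 85.4. A call has 1 to 8 rows; each row is the pose to reach, as a shift and turn from the pose commanded when the call began, along the tool's axes at that moment, turning the shorter way round; what a row does not reach only later rows make up. A row lasts 1/10 s, in which the tool goes at most 50 mm and 8.59 degrees, less where a joint would pass 70% of its speed; a pose out of reach is approached as far as the arm can. A call with a number of a shift or a turn outside -1 to 1 is refused whole. A call with a gripper value outside its range is refused whole. The fingers move at their own pace and stop on an object; the grip force is fixed at half the most. Time passes only in rows, so rows that repeat a pose let the fingers close. It gives the time, the measured TCP pose, the force, the opening and the grip force at its end, in the units of the state.
- bot.state(): the state, without advancing time (a new reading comes with each control period).
- bot.grab_frame(name): name is "scene" or "top" or "wrist"; returns a dict with "image" (384x512x3 uint8, blue, green, red), "intrinsics" (3x3 intrinsics, pixels), "extrinsics" (4x4, takes a point from world to camera coordinates). Camera axes: x right, y down, z forward; pixel columns grow to the right and rows downward; lengths in m; the calibration is good to about 2 mm. A picture is of the moment at which its call begins. There is no depth.
- bot.close_job(): hands the job in; it is judged then, once.
The state is a dict: "time": time; "joints": joint angles; "joint_velocities": joint speeds; "tau": joint torques, N m; "tool_pos": TCP position; "tool_rot": TCP orientation; "wrist_force": force on the tool from outside, world axes, zero at the start; "torque": the same for the moment, N m; "finger_gap": finger opening in m; "grip_force": force on a finger pad.
Only numpy, scipy, OpenCV 4.12 (cv2) and the standard library are available. Lean on these libraries where they do the work, as an engineer would, in place of code of your own. Each camera call takes 0.05 s, during which the arm holds its last target. There are 200 camera calls.

## Task

Assemble the board stand: with the bottle brush, first brush out every tube that stands in the rack, going all the way down, up again and all the way down a second time in each, in the order red, yellow, blue (two or three of them are there), and hang the brush back in its holder by its collar. Then put each tube on the stub with the pad of its own colour, its hole on the button's side, and push it down so that its flared mouth presses the spring button in, until the tube sits fully home on the pad and the button has popped out through the hole. Keep the tubes from falling over and leave the other things on the bench where they are.

Things in the scene. Friction and masses are not known exactly. Their poses are not given: they have to be found in the camera images.
- stand: Dark steel plate of a board stand, 90 x 260 x 12 mm, loose on the bench (1.6 kg; it can be shifted). Origin: centre of its underside; its y axis runs along the row of three upright square stubs (80 mm apart, order along +y: blue, yellow, red), its -x side is the front, where the spring buttons stick out.
- brush: Blue-handled bottle brush, 161 mm, 0.09 kg, upright (tip down) in its holder. Origin: the tip; z runs up the brush. Rigid bristle head 18 mm thick, 0 to 70 mm; locating plug 15 mm thick from 78, 21.6 mm thick from 84 to 95 mm; collar 36 mm wide, 95 to 101 mm; round handle 22 mm thick, 101 to 161 mm: grip it there from above.
- brush_tip (a point): Lower end of the bristle head (the brush's origin).
- brush_collar (a point): Centre of the underside of the brush's collar, 95 mm above the tip.
- brush_holder: Black bracket fixed to the bench: foot 85 x 70 mm, level top plate 64 x 64 x 12 mm, its top at 105 mm, with a round through hole 27 mm wide; an upright web closes its +x side. The brush hangs in the hole by its collar, tip 10 mm above the bench. Origin: centre of the foot's underside.
- holder_seat (a point): Centre of the holder's hole at the top face (105 mm above the bench), where the collar's underside rests.
- rack: Grey storage rack fixed to the bench, 75 x 260 x 20 mm, with three square pockets 44 mm wide and 15 mm deep, 80 mm apart along its y axis (floor 5 mm above the bench). Each tube stands upright in one pocket, which tube in which pocket varies; a pocket may be empty. Origin: centre of its underside.
- tube_red: Square tube, red collar below and red band near the top; 36 mm outside, 26 mm bore, 90 mm tall, 0.13 kg, open at both ends. Collar 41 mm square, 14 mm tall, mouth flared to 34 mm. Hole 16 x 16 mm in the -x wall only, centred 35 mm up. Origin: centre of lower end, z up. In the rack the hole faces the rack's -x side. Grip flat sides near the top, above the hole. May be absent.
- seat_red (a point): Centre of the red pad (58 mm square) round the foot of the red stub, at the pad's top face, 14 mm above the stand's underside; the tube's lower end rests here when home. The stub is 23 (x) by 22 (y) mm, 66 mm tall above this point, its top 10 mm stepped in to 19 and 14 mm. Axes as the stand's.
- button_red (a joint): Spring button of the red stub: brass ball nose, 6 mm radius, on the -x face, 35 mm above the pad. In m: 0 = out (tip 7 mm proud of the stub), grows as pressed; 0.004 to 0.0055 while a tube's wall covers it, back to 0 when popped into a hole. 3 N starts it, 11 N when covered; pushing a tube's flared mouth down over it takes 3 to 10 N, more than the tube's weight.
- tube_yellow: Square tube, yellow collar below and yellow band near the top; 36 mm outside, 26 mm bore, 90 mm tall, 0.13 kg, open at both ends. Collar 41 mm square, 14 mm tall, mouth flared to 34 mm. Hole 16 x 16 mm in the -x wall only, centred 35 mm up. Origin: centre of lower end, z up. In the rack the hole faces the rack's -x side. Grip flat sides near the top, above the hole. May be absent.
- seat_yellow (a point): Centre of the yellow pad (58 mm square) round the foot of the yellow stub, at the pad's top face, 14 mm above the stand's underside; the tube's lower end rests here when home. The stub is 23 (x) by 22 (y) mm, 66 mm tall above this point, its top 10 mm stepped in to 19 and 14 mm. Axes as the stand's.
- button_yellow (a joint): Spring button of the yellow stub: brass ball nose, 6 mm radius, on the -x face, 35 mm above the pad. In m: 0 = out (tip 7 mm proud of the stub), grows as pressed; 0.004 to 0.0055 while a tube's wall covers it, back to 0 when popped into a hole. 3 N starts it, 11 N when covered; pushing a tube's flared mouth down over it takes 3 to 10 N, more than the tube's weight.
- tube_blue: Square tube, blue collar below and blue band near the top; 36 mm outside, 26 mm bore, 90 mm tall, 0.13 kg, open at both ends. Collar 41 mm square, 14 mm tall, mouth flared to 34 mm. Hole 16 x 16 mm in the -x wall only, centred 35 mm up. Origin: centre of lower end, z up. In the rack the hole faces the rack's -x side. Grip flat sides near the top, above the hole. May be absent.
- seat_blue (a point): Centre of the blue pad (58 mm square) round the foot of the blue stub, at the pad's top face, 14 mm above the stand's underside; the tube's lower end rests here when home. The stub is 23 (x) by 22 (y) mm, 66 mm tall above this point, its top 10 mm stepped in to 19 and 14 mm. Axes as the stand's.
- button_blue (a joint): Spring button of the blue stub: brass ball nose, 6 mm radius, on the -x face, 35 mm above the pad. In m: 0 = out (tip 7 mm proud of the stub), grows as pressed; 0.004 to 0.0055 while a tube's wall covers it, back to 0 when popped into a hole. 3 N starts it, 11 N when covered; pushing a tube's flared mouth down over it takes 3 to 10 N, more than the tube's weight.
- solder_spool: Bystander: spool of solder wire, 49 mm wide, 43 mm tall. Origin: centre of its underside. Leave it where it is.
- film_tape: Bystander: roll of amber tape, 56 mm wide, 15 mm tall. Origin: centre of its underside. Leave it where it is.
- flux_bottle: Bystander: small white dropper bottle, 30 mm wide, 74 mm tall. Origin: centre of its underside. Leave it where it is.
- side_cutters: Bystander: side cutters with red grips, 104 mm long, 12 mm thick. Origin: centre of its underside. Leave it where it is.

How it is judged:
By the outcome, as a careful person would: the job done as asked, in the order asked, and still so for the second after the job is handed in, with the robot touching nothing.
Of tube_red, tube_yellow, tube_blue only 2 to 3 are there at a start; the rules pass over those that are not, and their reading is None.
At some moment in a run one of stand may be knocked a few centimetres aside while the robot is not near it.
It also fails if it takes over 210 s, if anything falls off the work surface, if the arm or the gripper's body presses on something with over 40 N, if the wrist force passes 120 N, or if a joint passes its speed limit or range.

## Working session

There is one attempt and no reset: what is moved stays moved. The work goes in short steps, Python scripts to look and compute and a tool call to move; the robot and the scene stay as the last step left them, time stands still between calls to the robot, and variables do not carry over. Pictures are saved under pics/ and viewed, at most 14 in all, crops included, and the job is handed in when it is done.

Besides the shell and the picture viewer there is one more tool, called after ">>>" in YAML: its name, and indented under it one key for each argument. arm_command: Moves the arm, as the interface text tells. Shifts and turns lie within -1 to 1; 1 stands for 0.25 m of shift or 180 degrees of turn. Its arguments: {"type":"object","properties":{"deltas":{"type":"array","items":{"type":"object","properties":{"wx":{"type":"number","minimum":-1,"maximum":1},"wy":{"type":"number","minimum":-1,"maximum":1},"wz":{"type":"number","minimum":-1,"maximum":1},"tx":{"type":"number","minimum":-1,"maximum":1},"ty":{"type":"number","minimum":-1,"maximum":1},"tz":{"type":"number","minimum":-1,"maximum":1},"grip":{"type":"number"}}}}},"required":["deltas"]}

```bash
mkdir -p pics; cat > h.py <<'E'
import numpy as np,cv2
from workcell import bot
def grab(n,f=None):
    d=bot.grab_frame(n)
    if f: cv2.imwrite('pics/'+f+'.png',d['image'])
    return d
def ray(d,u,v,z):
    K=np.array(d['intrinsics']);E=np.array(d['extrinsics']);R,t=E[:3,:3],E[:3,3]
    c=-R.T@t; r=R.T@np.linalg.solve(K,[u,v,1.]); s=(z-c[2])/r[2]
    return c+s*r
def proj(d,p):
    K=np.array(d['intrinsics']);E=np.array(d['extrinsics'])
    q=K@(E[:3,:3]@np.array(p)+E[:3,3]); return q[:2]/q[2]
E
python3 - <<'E'
from h import *
import pickle
s=bot.state();print(s)
for n in ['scene','top','wrist']:
    d=grab(n,n+'0');pickle.dump(d,open(n+'0.pkl','wb'))
    E=np.array(d['extrinsics']);print(n,-E[:3,:3].T@E[:3,3],E[2,:3],d['intrinsics'][0])
E
```

```text
{'time': 0.0, 'joints': array([ 1.23279161e+00,  2.17831098e-01,  1.61490353e+00, -2.30743636e-05,
        1.31131017e+00, -1.12211207e-01]), 'joint_velocities': array([ 1.00339200e-03,  1.13662972e-03,  1.59244168e-03,  1.80434467e-04,
       -1.32994132e-05,  2.27471292e-03]), 'tau': array([-5.01315517e-04, -3.96831071e+01, -3.03858268e+01, -1.08483416e-04,
        9.61343001e-03,  1.68361304e-06]), 'tool_pos': array([0.13966395, 0.60841961, 0.25193647]), 'tool_rot': array([ 1.12654046e-01,  9.93633515e-01, -1.19762323e-03, -2.62806710e-04]), 'wrist_force': array([ 0.35745077, -0.84598147, -0.19657603]), 'torque': array([ 0.01207964, -0.02008925, -0.00749771]), 'grip_force': 0.0, 'finger_gap': 0.08548212484525082}
scene [-0.51784708 -0.71553343  0.63625543] [ 0.79553935  0.45476073 -0.4003871 ] [399.77504193   0.         261.95525553]
top [ 0.47611325 -0.06453074  1.51764145] [ 8.07379006e-02 -7.41043932e-04 -9.96735091e-01] [415.70289047   0.         254.5707404 ]
wrist [0.07430169 0.62396016 0.37240053] [ 0.25960456 -0.06282532 -0.96366926] [270.56440969   0.         257.06942791]
```

View pics/top0.png

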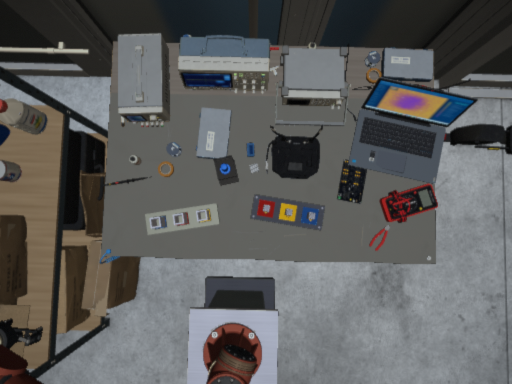

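View pics/scene0.png

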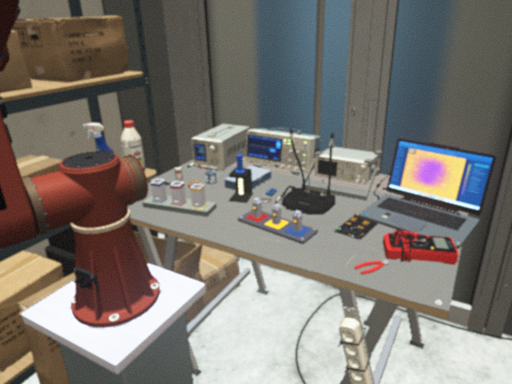

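```bash
python3 - <<'E'
import cv2
a=cv2.imread('pics/top0.png')
x=cv2.resize(a[140:240,125:335],None,fx=3.8,fy=3.8,interpolation=cv2.INTER_CUBIC)
cv2.imwrite('pics/c1.png',x)
E
python3 - <<'E'
from h import *
import pickle
d=pickle.load(open('top0.pkl','rb'))
for n,u,v,z in [('rackL',158,222,.095),('M',181,218,.095),('R',204,215,.095),('brush',225,169,.171),('red',266,209,.08),('yel',288,212,.08),('blue',311,215,.08),('holder',228,172,.1),('router',296,155,0)]: print(n,ray(d,u,v,z).round(3))
E
```

```text
rackL [0.456 0.26  0.095]
M [0.471 0.182 0.095]
R [0.483 0.104 0.095]
brush [0.634 0.032 0.171]
red [ 0.509 -0.107  0.08 ]
yel [ 0.501 -0.183  0.08 ]
blue [ 0.493 -0.263  0.08 ]
holder [0.632 0.027 0.1  ]
router [ 0.713 -0.216  0.   ]
```

View pics/c1.png

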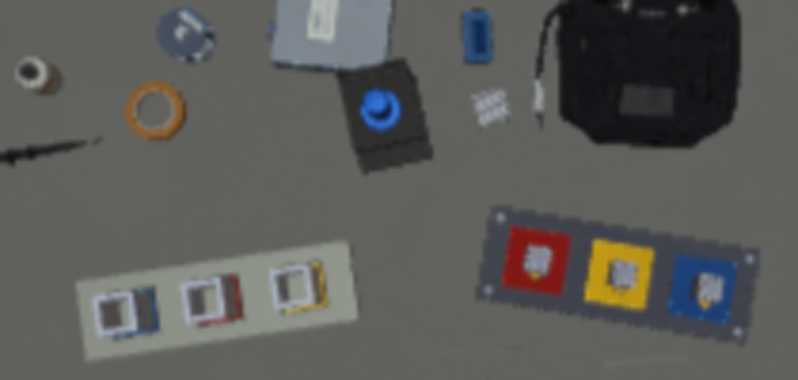

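```bash
cat >> h.py <<'E'
from scipy.spatial.transform import Rotation as Ro
def go(p,yaw):
    "print deltas in tool units; yaw deg: tool y = world y turned by yaw"
    s=bot.state();R=Ro.from_quat(s['tool_rot'])
    T=Ro.from_euler('z',yaw,degrees=True)*Ro.from_quat([0,1,0,0])
    print('t',(R.inv().apply(np.array(p)-s['tool_pos'])/.25).round(4),'w',((R.inv()*T).as_rotvec()/np.pi).round(4))
def where():
    s=bot.state();R=Ro.from_quat(s['tool_rot']).as_matrix()
    print('t=%.1f'%s['time'],s['tool_pos'].round(4),'yaw',np.degrees(np.arctan2(-R[0,1],R[1,1])).round(2),'z',R[:,2].round(4),'F',s['wrist_force'].round(1),'gap',round(s['finger_gap'],4),'grip',round(s['grip_force'],1))
    return s
E
python3 -c "
from h import *
go([.45,.18,.30],9.8)"
```

```text
t [-1.5935 -1.3933 -0.1887] w [-0.0006 -0.0002 -0.1263]
```

>>> arm_command:
  deltas:
    - {"tx": -0.8,"ty": -0.7,"tz": -0.1}
    - {"tx": -0.8,"ty": -0.7,"tz": -0.1}
    - {"tx": -0.8,"ty": -0.7,"tz": -0.1}
    - {"tx": -0.8,"ty": -0.7,"tz": -0.1}
    - {"tx": -0.8,"ty": -0.7,"tz": -0.1}
    - {"tx": -0.8,"ty": -0.7,"tz": -0.1}
    - {"tx": -0.8,"ty": -0.7,"tz": -0.1}

```text
invalid input at $.deltas[0]: expected keys wx, wy, wz, tx, ty, tz, grip
```

>>> arm_command:
  deltas:
    - {"tx": -0.79,"ty": -0.69,"tz": -0.09,"wz": -0.126}
    - {"tx": -0.79,"ty": -0.69,"tz": -0.09,"wz": -0.126}
    - {"tx": -0.79,"ty": -0.69,"tz": -0.09,"wz": -0.126}
    - {"tx": -0.79,"ty": -0.69,"tz": -0.09,"wz": -0.126}
    - {"tx": -0.79,"ty": -0.69,"tz": -0.09,"wz": -0.126}
    - {"tx": -0.79,"ty": -0.69,"tz": -0.09,"wz": -0.126}
    - {"tx": -0.79,"ty": -0.69,"tz": -0.09,"wz": -0.126}
    - {"tx": -0.79,"ty": -0.69,"tz": -0.09,"wz": -0.126}

```text
invalid input at $.deltas[0]: expected keys wx, wy, wz, tx, ty, tz, grip
```

```bash
python3 - <<'E'
from h import *
import pickle
where()
d=grab('wrist','w1');pickle.dump(d,open('w1.pkl','wb'))
E
```

```text
t=0.1 [0.1397 0.6086 0.2523] yaw -12.94 z [-6.0e-04 -1.8e-03 -1.0e+00] F [-0.2  0.4  0.4] gap 0.0856 grip 0.0
```

View pics/w1.png

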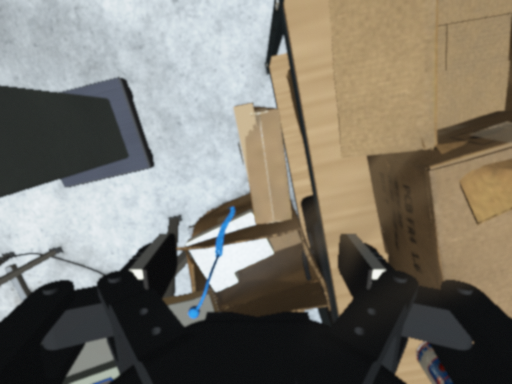

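The picture shows the floor beside the cart, since the move was refused: every row needs all seven keys.

>>> arm_command:
  deltas:
    - {"wx": 0,"wy": 0,"wz": 0,"tx": -0.8,"ty": -0.7,"tz": -0.1,"grip": 85}
    - {"wx": 0,"wy": 0,"wz": 0,"tx": -0.8,"ty": -0.7,"tz": -0.1,"grip": 85}
    - {"wx": 0,"wy": 0,"wz": 0,"tx": -0.8,"ty": -0.7,"tz": -0.1,"grip": 85}
    - {"wx": 0,"wy": 0,"wz": 0,"tx": -0.8,"ty": -0.7,"tz": -0.1,"grip": 85}
    - {"wx": 0,"wy": 0,"wz": 0,"tx": -0.8,"ty": -0.7,"tz": -0.1,"grip": 85}
    - {"wx": 0,"wy": 0,"wz": 0,"tx": -0.8,"ty": -0.7,"tz": -0.1,"grip": 85}
    - {"wx": 0,"wy": 0,"wz": 0,"tx": -0.8,"ty": -0.7,"tz": -0.1,"grip": 85}
    - {"wx": 0,"wy": 0,"wz": 0,"tx": -0.8,"ty": -0.7,"tz": -0.1,"grip": 85}

```text
time: 1.0
tool_pos: [0.2956, 0.3938, 0.2783]
tool_rot: [0.113, 0.994, 0.0, -0.0]
wrist_force: [-0.2, 0.2, 0.9]
finger_gap: 0.0846
grip_force: 0.0
```

>>> arm_command:
  deltas:
    - {"wx": 0,"wy": 0,"wz": -0.126,"tx": -0.79,"ty": -0.69,"tz": -0.09,"grip": 85}
    - {"wx": 0,"wy": 0,"wz": -0.126,"tx": -0.79,"ty": -0.69,"tz": -0.09,"grip": 85}
    - {"wx": 0,"wy": 0,"wz": -0.126,"tx": -0.79,"ty": -0.69,"tz": -0.09,"grip": 85}
    - {"wx": 0,"wy": 0,"wz": -0.126,"tx": -0.79,"ty": -0.69,"tz": -0.09,"grip": 85}
    - {"wx": 0,"wy": 0,"wz": -0.126,"tx": -0.79,"ty": -0.69,"tz": -0.09,"grip": 85}
    - {"wx": 0,"wy": 0,"wz": -0.126,"tx": -0.79,"ty": -0.69,"tz": -0.09,"grip": 85}
    - {"wx": 0,"wy": 0,"wz": -0.126,"tx": -0.79,"ty": -0.69,"tz": -0.09,"grip": 85}
    - {"wx": 0,"wy": 0,"wz": -0.126,"tx": -0.79,"ty": -0.69,"tz": -0.09,"grip": 85}

```text
time: 1.8
tool_pos: [0.4494, 0.1823, 0.3004]
tool_rot: [-0.085, 0.996, 0.0, -0.001]
wrist_force: [-0.1, 0.3, -0.3]
finger_gap: 0.0843
grip_force: 0.0
```

```bash
python3 - <<'E'
from h import *
import pickle
where()
d=grab('wrist','w2');pickle.dump(d,open('w2.pkl','wb'))
E
```

```text
t=1.8 [0.4494 0.1823 0.3004] yaw 9.75 z [-1.3e-03  8.0e-04 -1.0e+00] F [-0.1  0.3 -0.3] gap 0.0843 grip 0.0
```

View pics/w2.png

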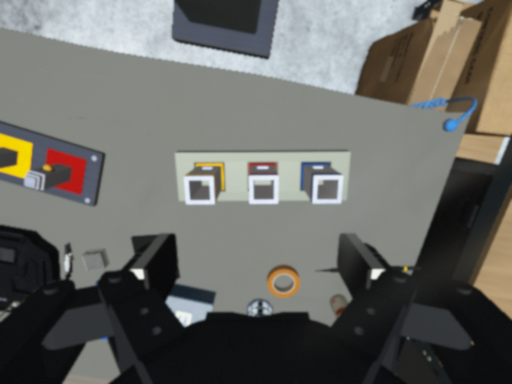

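Image is turned half round (up = towards the base). Tube tops are the white rings at (202,191) yellow, (264,190) red, (326,190) blue; the rack is between columns 176 and 350. Measure the rings at z=0.095, the rack corners at z=0.02, and the brush in the top view.

```bash
cat >> h.py <<'E'
def blobs(m,amin,amax=1e9):
    cs,_=cv2.findContours(m.astype(np.uint8),cv2.RETR_EXTERNAL,cv2.CHAIN_APPROX_NONE)
    return [c for c in cs if amin<=cv2.contourArea(c)<=amax]
def tubes(d,z):
    "bright ring tops"
    im=d['image'].astype(int);mn=im.min(2)
    m=(mn>205); out=[]
    for c in blobs(m,300,4000):
        r=cv2.minAreaRect(c); out.append((r[0],r[1],cv2.contourArea(c)))
        P=np.array([ray(d,*q,z) for q in cv2.boxPoints(r)])
        print('ring px',np.round(r[0],1),'world',P.mean(0).round(4),'sides',np.linalg.norm(np.diff(P,axis=0),axis=1).round(4),'ang',np.round(np.degrees(np.arctan2(*(P[1]-P[0])[1::-1])),1))
E
python3 - <<'E'
from h import *
import pickle
d=pickle.load(open('w2.pkl','rb'))
tubes(d,.095)
im=d['image'].astype(int)
print(im[160,190],im[190,190],im[205,255])
m=(abs(im-im[157,200]).max(2)<18);m[:,:170]=0;m[:,360:]=0;m[210:]=0;m[:140]=0
ys,xs=np.nonzero(m);r=cv2.minAreaRect(np.c_[xs,ys].astype(np.float32));P=np.array([ray(d,*q,.02) for q in cv2.boxPoints(r)])
print('rack',P.mean(0).round(4),P.round(3).tolist(),np.linalg.norm(np.diff(P,axis=0),axis=1).round(4))
d=pickle.load(open('top0.pkl','rb'));im=d['image'].astype(int)
b=(im[...,0]-im[...,2]>90);b[:155]=0;b[185:]=0;b[:,:212]=0;b[:,:][:,238:]=0
for c in blobs(b,4): 
    r=cv2.boundingRect(c);mm=cv2.moments(c);print(r,mm['m10']/mm['m00'],mm['m01']/mm['m00'])
x0=cv2.resize(d['image'][150:190,205:245],None,fx=12,fy=12,interpolation=cv2.INTER_NEAREST);cv2.imwrite('pics/c2.png',x0)
E
```

```text
ring px [198.5 190. ] world [0.483  0.1138 0.095 ] sides [0.0357 0.0336 0.0367] ang 99.7
ring px [327.5 189. ] world [0.4546 0.2722 0.095 ] sides [0.0357 0.0337 0.0366] ang 99.7
ring px [263.5 189. ] world [0.4681 0.1935 0.095 ] sides [0.0357 0.0336 0.0366] ang 99.7
ring px [221.9  59.7] world [0.3305 0.1227 0.095 ] sides [0.0155 0.0687 0.0156] ang 175.2
ring px [109.   26.1] world [ 0.3187 -0.0006  0.095 ] sides [0.0448 0.0849 0.0448] ang 166.8
[188 201 193] [117 111 109] [139 143 140]
rack [0.4723 0.1945 0.02  ] [[0.455, 0.061, 0.02], [0.412, 0.314, 0.02], [0.489, 0.334, 0.02], [0.534, 0.069, 0.02]] [0.2559 0.0796 0.2694]
(220, 164, 10, 10) 224.70123456790122 168.38024691358024
```

View pics/c2.png

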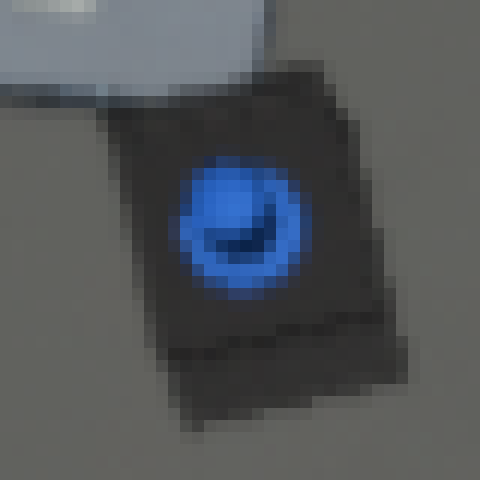

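Handle top disc at crop (232,195), collar ring at (245,228) on the black holder. Compare both views, then go look at the brush from the wrist.

```bash
python3 - <<'E'
from h import *
import pickle
d=pickle.load(open('top0.pkl','rb'))
print(ray(d,223.8,165.8,.171).round(4),ray(d,224.9,168.5,.111).round(4))
im=d['image'].astype(int);m=im.min(2)>180;m[:200]=0;m[235:]=0;m[:,:145]=0;m[:,220:]=0
for c in blobs(m,10):
    r=cv2.minAreaRect(c);print(np.round(r[0],1),r[1],ray(d,*r[0],.095).round(4))
go([.63,.04,.32],9.8)
E
```

```text
[0.6444 0.0363 0.171 ] [0.6428 0.0368 0.111 ]
t [-0.6163 -0.6861 -0.0803] w [ 0.0003 -0.0004  0.0001]
```

>>> arm_command:
  deltas:
    - {"wx": 0,"wy": 0,"wz": 0,"tx": -0.66,"ty": -0.7,"tz": -0.08,"grip": 60}
    - {"wx": 0,"wy": 0,"wz": 0,"tx": -0.66,"ty": -0.7,"tz": -0.08,"grip": 60}
    - {"wx": 0,"wy": 0,"wz": 0,"tx": -0.66,"ty": -0.7,"tz": -0.08,"grip": 60}
    - {"wx": 0,"wy": 0,"wz": 0,"tx": -0.66,"ty": -0.7,"tz": -0.08,"grip": 60}
    - {"wx": 0,"wy": 0,"wz": 0,"tx": -0.66,"ty": -0.7,"tz": -0.08,"grip": 60}
    - {"wx": 0,"wy": 0,"wz": 0,"tx": -0.66,"ty": -0.7,"tz": -0.08,"grip": 60}
    - {"wx": 0,"wy": 0,"wz": 0,"tx": -0.66,"ty": -0.7,"tz": -0.08,"grip": 60}
    - {"wx": 0,"wy": 0,"wz": 0,"tx": -0.66,"ty": -0.7,"tz": -0.08,"grip": 60}

```text
time: 2.65
tool_pos: [0.6407, 0.0392, 0.3202]
tool_rot: [-0.086, 0.996, 0.0, -0.001]
wrist_force: [-0.5, 0.4, -0.6]
finger_gap: 0.0602
grip_force: 0.0
```

```bash
python3 - <<'E'
from h import *
import pickle
where()
d=grab('wrist','w3');pickle.dump(d,open('w3.pkl','wb'))
im=d['image'].astype(int)
b=(im[...,0]-im[...,2]>60)
for c in blobs(b,40):
    r=cv2.minAreaRect(c);print(cv2.boundingRect(c),np.round(r[0],1),np.round(r[1],1),ray(d,*r[0],.171).round(4))
E
```

```text
t=2.6 [0.6407 0.0392 0.3202] yaw 9.89 z [-1.7e-03  7.0e-04 -1.0e+00] F [-0.5  0.4 -0.6] gap 0.0602 grip 0.0
(191, 188, 17, 29) [199. 202.] [28. 16.] [ 0.6699 -0.0175  0.171 ]
(242, 159, 30, 38) [256.5 177.5] [37. 29.] [0.6338 0.0373 0.171 ]
(37, 0, 48, 47) [59.9 20.6] [44.4 46.1] [ 0.5241 -0.1574  0.171 ]
```

View pics/w3.png

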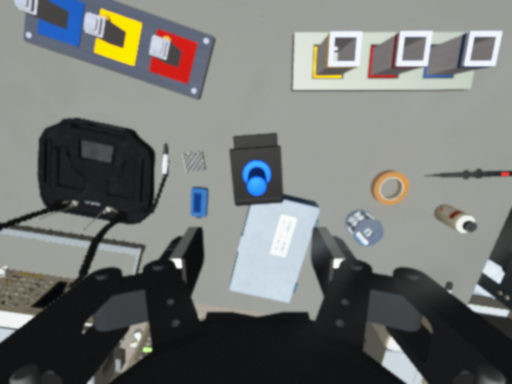

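Handle top disc at about (257,186), collar ring centre (257,174); holder foot sticks out towards the base. Rack tubes at upper right, stand at upper left.

```bash
python3 - <<'E'
from h import *
import pickle
d=pickle.load(open('w3.pkl','rb'))
E=np.array(d['extrinsics']);print(-E[:3,:3].T@E[:3,3])
for z,r in [(.171,11),(.111,18)]:
    print(z,proj(d,[.643,.0365,z]),270.5*r/1000/(E@[.643,.0365,z,1])[2])
print(ray(d,257,185.7,.171).round(4),ray(d,257,174,.111).round(4))
im=d['image'].astype(int);h=cv2.cvtColor(d['image'],cv2.COLOR_BGR2HSV)
print(h[157:199,257].tolist())
tubes(d,.095)
E
```

```text
[0.57472885 0.02757642 0.44060915]
0.171 [254.23277805 185.98954727] 10.695661875715793
0.111 [254.71917416 174.04409533] 14.489191165375457
[0.6422 0.0393 0.171 ] [0.6425 0.0393 0.111 ]
[[0, 0, 67], [113, 44, 75], [112, 143, 128], [109, 196, 213], [105, 198, 249], [103, 189, 254], [102, 184, 254], [102, 186, 254], [103, 189, 254], [106, 200, 246], [109, 215, 191], [110, 218, 116], [110, 223, 89], [110, 222, 86], [110, 220, 87], [110, 220, 87], [110, 218, 89], [109, 222, 94], [109, 222, 125], [109, 219, 192], [107, 208, 243], [104, 195, 253], [102, 188, 254], [102, 185, 254], [102, 185, 254], [102, 187, 254], [102, 190, 254], [103, 193, 254], [103, 195, 254], [103, 199, 254], [103, 202, 254], [104, 205, 253], [104, 207, 253], [104, 209, 253], [104, 212, 253], [105, 214, 252], [105, 218, 251], [107, 216, 246], [109, 204, 218], [112, 158, 136], [114, 57, 72], [0, 0, 61]]
ring px [ 14.6 320.1] world [ 0.933  -0.2854  0.095 ] sides [0.0271 0.046  0.0271] ang 169.4
ring px [278.4 234.1] world [0.7251 0.0836 0.095 ] sides [0.0663 0.0397 0.067 ] ang 174.2
ring px [483.  48.] world [0.4549 0.272  0.095 ] sides [0.041  0.0366 0.0423] ang 99.9
ring px [415.  48.] world [0.4683 0.1945 0.095 ] sides [0.041  0.0361 0.0423] ang 99.9
ring px [352.5  59.5] world [0.493  0.1266 0.095 ] sides [0.1333 0.0617 0.1403] ang 99.9
```

```bash
python3 - <<'E'
from h import *
go([.6423,.0388,.143],9.9)
E
```

```text
t [-0.0071 -0.0028  0.71  ] w [ 0.0002 -0.0003 -0.    ]
```

>>> arm_command:
  deltas:
    - {"wx": 0,"wy": 0,"wz": 0,"tx": -0.007,"ty": -0.003,"tz": 0.15,"grip": 60}
    - {"wx": 0,"wy": 0,"wz": 0,"tx": -0.007,"ty": -0.003,"tz": 0.3,"grip": 60}
    - {"wx": 0,"wy": 0,"wz": 0,"tx": -0.007,"ty": -0.003,"tz": 0.45,"grip": 60}
    - {"wx": 0,"wy": 0,"wz": 0,"tx": -0.007,"ty": -0.003,"tz": 0.6,"grip": 60}
    - {"wx": 0,"wy": 0,"wz": 0,"tx": -0.007,"ty": -0.003,"tz": 0.66,"grip": 60}
    - {"wx": 0,"wy": 0,"wz": 0,"tx": -0.007,"ty": -0.003,"tz": 0.71,"grip": 60}
    - {"wx": 0,"wy": 0,"wz": 0,"tx": -0.007,"ty": -0.003,"tz": 0.71,"grip": 40}
    - {"wx": 0,"wy": 0,"wz": 0,"tx": -0.007,"ty": -0.003,"tz": 0.71,"grip": 40}

```text
time: 3.5
tool_pos: [0.6448, 0.0367, 0.1453]
tool_rot: [-0.085, 0.996, -0.0, 0.002]
wrist_force: [-0.1, -0.4, -0.3]
finger_gap: 0.0397
grip_force: 0.0
```

>>> arm_command:
  deltas:
    - {"wx": 0,"wy": 0,"wz": 0,"tx": 0,"ty": 0,"tz": 0,"grip": 30}
    - {"wx": 0,"wy": 0,"wz": 0,"tx": 0,"ty": 0,"tz": 0,"grip": 25}
    - {"wx": 0,"wy": 0,"wz": 0,"tx": 0,"ty": 0,"tz": 0,"grip": 15}
    - {"wx": 0,"wy": 0,"wz": 0,"tx": 0,"ty": 0,"tz": 0,"grip": 10}
    - {"wx": 0,"wy": 0,"wz": 0,"tx": 0,"ty": 0,"tz": 0,"grip": 10}
    - {"wx": 0,"wy": 0,"wz": 0,"tx": 0,"ty": 0,"tz": 0,"grip": 10}

```text
time: 4.1
tool_pos: [0.645, 0.0366, 0.1455]
tool_rot: [-0.085, 0.996, -0.0, 0.002]
wrist_force: [-1.1, 0.9, 6.2]
finger_gap: 0.0208
grip_force: 58.6
```

```bash
python3 - <<'E'
from h import *
where()
d=grab('wrist','w4')
E
```

```text
t=4.1 [0.645  0.0366 0.1455] yaw 9.74 z [ 3.6e-03  2.0e-04 -1.0e+00] F [-1.1  0.9  6.2] gap 0.0208 grip 58.6
```

View pics/w4.png

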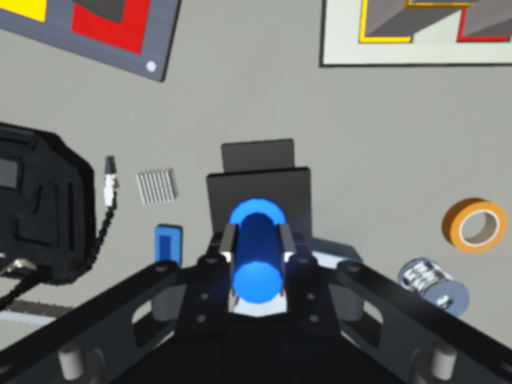

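Brush handle is between the pads, collar resting on the holder. Lift and carry over the red tube.

>>> arm_command:
  deltas:
    - {"wx": 0,"wy": 0,"wz": 0,"tx": 0,"ty": 0,"tz": -0.1,"grip": 10}
    - {"wx": 0,"wy": 0,"wz": 0,"tx": 0,"ty": 0,"tz": -0.25,"grip": 10}
    - {"wx": 0,"wy": 0,"wz": 0,"tx": 0,"ty": 0,"tz": -0.4,"grip": 10}
    - {"wx": 0,"wy": 0,"wz": 0,"tx": 0,"ty": 0,"tz": -0.5,"grip": 10}
    - {"wx": 0,"wy": 0,"wz": 0,"tx": 0,"ty": 0,"tz": -0.5,"grip": 10}
    - {"wx": 0,"wy": 0,"wz": 0,"tx": 0,"ty": 0,"tz": -0.5,"grip": 10}

```text
time: 4.75
tool_pos: [0.6433, 0.0363, 0.2678]
tool_rot: [-0.085, 0.996, -0.0, -0.0]
wrist_force: [0.1, -0.4, -1.5]
finger_gap: 0.0206
grip_force: 59.4
```

>>> arm_command:
  deltas:
    - {"wx": 0,"wy": 0,"wz": 0,"tx": 0.1,"ty": 0.12,"tz": 0,"grip": 10}
    - {"wx": 0,"wy": 0,"wz": 0,"tx": 0.2,"ty": 0.25,"tz": 0,"grip": 10}
    - {"wx": 0,"wy": 0,"wz": 0,"tx": 0.3,"ty": 0.38,"tz": 0,"grip": 10}
    - {"wx": 0,"wy": 0,"wz": 0,"tx": 0.4,"ty": 0.5,"tz": 0,"grip": 10}
    - {"wx": 0,"wy": 0,"wz": 0,"tx": 0.5,"ty": 0.63,"tz": 0,"grip": 10}
    - {"wx": 0,"wy": 0,"wz": 0,"tx": 0.58,"ty": 0.736,"tz": 0,"grip": 10}
    - {"wx": 0,"wy": 0,"wz": 0,"tx": 0.58,"ty": 0.736,"tz": 0,"grip": 10}
    - {"wx": 0,"wy": 0,"wz": 0,"tx": 0.58,"ty": 0.736,"tz": 0,"grip": 10}

```text
time: 5.55
tool_pos: [0.4679, 0.1932, 0.2657]
tool_rot: [-0.086, 0.996, -0.001, -0.002]
wrist_force: [0.1, -0.7, -0.1]
finger_gap: 0.0205
grip_force: 59.5
```

```bash
python3 - <<'E'
from h import *
import pickle
where()
d=grab('wrist','w5');pickle.dump(d,open('w5.pkl','wb'))
e=grab('scene','s5')
a=d['image'][60:330,170:440]
b=e['image'][150:240,120:240]
cv2.imwrite('pics/c5.png',np.hstack([cv2.resize(a,(400,400)),cv2.resize(b,(400,400),interpolation=cv2.INTER_CUBIC)]))
E
```

```text
t=5.5 [0.4679 0.1932 0.2657] yaw 9.84 z [-0.0038 -0.0017 -1.    ] F [ 0.1 -0.7 -0.1] gap 0.0205 grip 59.5
```

View pics/c5.png

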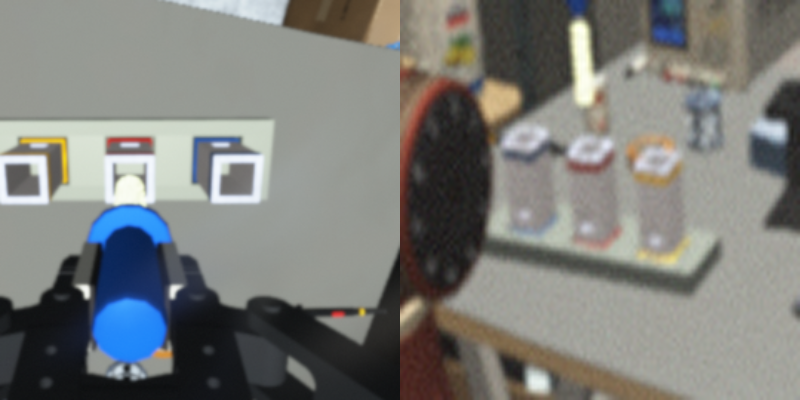

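Left: cream bristle tip (crop 128,178) is centred laterally on the red tube's ring; right (scene): the brush hangs above the tubes. Measure tip versus ring for x.

```bash
python3 - <<'E'
from h import *
import pickle
d=pickle.load(open('w5.pkl','rb'));s=bot.state()
im=d['image'].astype(int)
h=cv2.cvtColor(d['image'],cv2.COLOR_BGR2HSV)
m=(h[...,0]>18)&(h[...,0]<38)&(h[...,1]>30)&(h[...,2]>190);m[:, :240]=0;m[:,275:]=0;m[:150]=0;m[215:]=0
ys,xs=np.nonzero(m);print(xs.min(),xs.max(),ys.min(),ys.max())
for y in range(ys.min(),ys.max(),3): q=xs[ys==y];print(y,q.min(),q.max(),len(q))
tz=s['tool_pos'][2]-.1355
print('tipz',tz,'tip -x edge',ray(d,257.5,ys.min()-.5,tz).round(4),'TCP proj',proj(d,[*s['tool_pos'][:2],tz]))
tubes(d,.095)
E
```

```text
248 267 181 190
181 264 264 1
184 248 266 2
187 266 267 2
tipz 0.1312418220330669 tip -x edge [0.4603 0.1919 0.1312] TCP proj [256.56662653 189.58139387]
ring px [184. 181.] world [0.4833 0.1134 0.095 ] sides [0.0392 0.0363 0.0405] ang 99.8
ring px [330.5 180. ] world [0.4545 0.2727 0.095 ] sides [0.038  0.0363 0.0392] ang 99.8
ring px [256.7 173.8] world [0.4618 0.1913 0.095 ] sides [0.0523 0.086  0.0524] ang -173.4
ring px [352.  36.] world [0.3131 0.259  0.095 ] sides [0.1047 0.063  0.1114] ang 99.8
ring px [151.2  17.2] world [0.3292 0.0681 0.095 ] sides [0.0334 0.2064 0.0335] ang 168.1
```

```bash
python3 - <<'E'
from h import *
go([.4705,.1942,.2057],9.8)
E
```

```text
t [-0.0061  0.0058  0.2441] w [-0.0002 -0.0008 -0.0005]
```

>>> arm_command:
  deltas:
    - {"wx": 0,"wy": 0,"wz": 0,"tx": -0.0075,"ty": 0.006,"tz": 0,"grip": 10}
    - {"wx": 0,"wy": 0,"wz": 0,"tx": -0.0075,"ty": 0.006,"tz": 0,"grip": 10}
    - {"wx": 0,"wy": 0,"wz": 0,"tx": -0.0075,"ty": 0.006,"tz": 0.06,"grip": 10}
    - {"wx": 0,"wy": 0,"wz": 0,"tx": -0.0075,"ty": 0.006,"tz": 0.12,"grip": 10}
    - {"wx": 0,"wy": 0,"wz": 0,"tx": -0.0075,"ty": 0.006,"tz": 0.18,"grip": 10}
    - {"wx": 0,"wy": 0,"wz": 0,"tx": -0.0075,"ty": 0.006,"tz": 0.24,"grip": 10}
    - {"wx": 0,"wy": 0,"wz": 0,"tx": -0.0075,"ty": 0.006,"tz": 0.24,"grip": 10}
    - {"wx": 0,"wy": 0,"wz": 0,"tx": -0.0075,"ty": 0.006,"tz": 0.24,"grip": 10}

```text
time: 6.45
tool_pos: [0.4707, 0.195, 0.2074]
tool_rot: [-0.085, 0.996, -0.0, -0.001]
wrist_force: [-0.3, -0.5, -0.4]
finger_gap: 0.0206
grip_force: 59.5
```

```bash
python3 - <<'E'
from h import *
where()
go([.4705,.1942,.1415],9.8)
E
```

```text
t=6.5 [0.4707 0.195  0.2074] yaw 9.75 z [-1.7e-03 -5.0e-04 -1.0e+00] F [-0.3 -0.5 -0.4] gap 0.0206 grip 59.5
t [ 0.0007 -0.0028  0.2635] w [-0.0001 -0.0006 -0.0003]
```

>>> arm_command:
  deltas:
    - {"wx": 0,"wy": 0,"wz": 0,"tx": 0,"ty": -0.002,"tz": 0.08,"grip": 10}
    - {"wx": 0,"wy": 0,"wz": 0,"tx": 0,"ty": -0.002,"tz": 0.16,"grip": 10}
    - {"wx": 0,"wy": 0,"wz": 0,"tx": 0,"ty": -0.002,"tz": 0.2,"grip": 10}
    - {"wx": 0,"wy": 0,"wz": 0,"tx": 0,"ty": -0.002,"tz": 0.23,"grip": 10}
    - {"wx": 0,"wy": 0,"wz": 0,"tx": 0,"ty": -0.002,"tz": 0.25,"grip": 10}
    - {"wx": 0,"wy": 0,"wz": 0,"tx": 0,"ty": -0.002,"tz": 0.26,"grip": 10}
    - {"wx": 0,"wy": 0,"wz": 0,"tx": 0,"ty": -0.002,"tz": 0.26,"grip": 10}

```text
time: 7.15
tool_pos: [0.4715, 0.1947, 0.1436]
tool_rot: [-0.085, 0.996, 0.0, 0.0]
wrist_force: [-0.1, 0.4, -0.3]
finger_gap: 0.0204
grip_force: 59.5
```

```bash
python3 - <<'E'
from h import *
where()
E
```

```text
t=7.2 [0.4715 0.1947 0.1436] yaw 9.74 z [ 5.e-04  1.e-04 -1.e+00] F [-0.1  0.4 -0.3] gap 0.0204 grip 59.5
```

>>> arm_command:
  deltas:
    - {"wx": 0,"wy": 0,"wz": 0,"tx": 0.002,"ty": 0,"tz": 0.005,"grip": 10}
    - {"wx": 0,"wy": 0,"wz": 0,"tx": 0.002,"ty": 0,"tz": 0.01,"grip": 10}
    - {"wx": 0,"wy": 0,"wz": 0,"tx": 0.002,"ty": 0,"tz": 0.01,"grip": 10}

```text
time: 7.45
tool_pos: [0.4708, 0.1945, 0.1409]
tool_rot: [-0.085, 0.996, 0.0, 0.0]
wrist_force: [-0.7, 0.2, -1.0]
finger_gap: 0.0204
grip_force: 59.5
```

```bash
python3 - <<'E'
from h import *
where()
E
```

```text
t=7.5 [0.4708 0.1945 0.1409] yaw 9.74 z [ 3.e-04  1.e-04 -1.e+00] F [-0.7  0.2 -1. ] gap 0.0204 grip 59.5
```

>>> arm_command:
  deltas:
    - {"wx": 0,"wy": 0,"wz": 0,"tx": 0,"ty": 0,"tz": 0.005,"grip": 10}
    - {"wx": 0,"wy": 0,"wz": 0,"tx": 0,"ty": 0,"tz": 0.005,"grip": 10}
    - {"wx": 0,"wy": 0,"wz": 0,"tx": 0,"ty": 0,"tz": -0.1,"grip": 10}
    - {"wx": 0,"wy": 0,"wz": 0,"tx": 0,"ty": 0,"tz": -0.2,"grip": 10}
    - {"wx": 0,"wy": 0,"wz": 0,"tx": 0,"ty": 0,"tz": -0.3,"grip": 10}
    - {"wx": 0,"wy": 0,"wz": 0,"tx": 0,"ty": 0,"tz": -0.4,"grip": 10}
    - {"wx": 0,"wy": 0,"wz": 0,"tx": 0,"ty": 0,"tz": -0.42,"grip": 10}
    - {"wx": 0,"wy": 0,"wz": 0,"tx": 0,"ty": 0,"tz": -0.42,"grip": 10}

```text
time: 8.25
tool_pos: [0.4713, 0.1947, 0.2466]
tool_rot: [-0.085, 0.996, 0.0, 0.001]
wrist_force: [0.2, -1.1, -0.5]
finger_gap: 0.0206
grip_force: 59.6
```

>>> arm_command:
  deltas:
    - {"wx": 0,"wy": 0,"wz": 0,"tx": 0,"ty": 0,"tz": 0.08,"grip": 10}
    - {"wx": 0,"wy": 0,"wz": 0,"tx": 0,"ty": 0,"tz": 0.16,"grip": 10}
    - {"wx": 0,"wy": 0,"wz": 0,"tx": 0,"ty": 0,"tz": 0.24,"grip": 10}
    - {"wx": 0,"wy": 0,"wz": 0,"tx": 0,"ty": 0,"tz": 0.32,"grip": 10}
    - {"wx": 0,"wy": 0,"wz": 0,"tx": 0,"ty": 0,"tz": 0.38,"grip": 10}
    - {"wx": 0,"wy": 0,"wz": 0,"tx": 0,"ty": 0,"tz": 0.41,"grip": 10}
    - {"wx": 0,"wy": 0,"wz": 0,"tx": 0,"ty": 0,"tz": 0.425,"grip": 10}
    - {"wx": 0,"wy": 0,"wz": 0,"tx": 0,"ty": 0,"tz": 0.425,"grip": 10}

```text
time: 9.05
tool_pos: [0.4695, 0.1941, 0.1397]
tool_rot: [-0.085, 0.996, -0.001, -0.002]
wrist_force: [-4.2, -2.1, 7.3]
finger_gap: 0.0204
grip_force: 60.7
```

```bash
python3 - <<'E'
from h import *
where()
E
```

```text
t=9.1 [0.4695 0.1941 0.1397] yaw 9.75 z [-0.0048 -0.0015 -1.    ] F [-4.2 -2.1  7.3] gap 0.0204 grip 60.7
```

>>> arm_command:
  deltas:
    - {"wx": 0,"wy": 0,"wz": 0,"tx": 0,"ty": 0,"tz": -0.1,"grip": 10}
    - {"wx": 0,"wy": 0,"wz": 0,"tx": 0,"ty": 0,"tz": -0.2,"grip": 10}
    - {"wx": 0,"wy": 0,"wz": 0,"tx": 0,"ty": 0,"tz": -0.3,"grip": 10}
    - {"wx": 0,"wy": 0,"wz": 0,"tx": 0,"ty": 0,"tz": -0.4,"grip": 10}
    - {"wx": 0,"wy": 0,"wz": 0,"tx": 0,"ty": 0,"tz": -0.46,"grip": 10}
    - {"wx": 0,"wy": 0,"wz": 0,"tx": 0,"ty": 0,"tz": -0.46,"grip": 10}

```text
time: 9.65
tool_pos: [0.4722, 0.1949, 0.2568]
tool_rot: [-0.085, 0.996, 0.0, 0.002]
wrist_force: [-0.4, -0.6, -1.4]
finger_gap: 0.0207
grip_force: 59.6
```

>>> arm_command:
  deltas:
    - {"wx": 0,"wy": 0,"wz": 0,"tx": -0.003,"ty": -0.08,"tz": 0,"grip": 10}
    - {"wx": 0,"wy": 0,"wz": 0,"tx": -0.003,"ty": -0.16,"tz": 0,"grip": 10}
    - {"wx": 0,"wy": 0,"wz": 0,"tx": -0.003,"ty": -0.24,"tz": 0,"grip": 10}
    - {"wx": 0,"wy": 0,"wz": 0,"tx": -0.003,"ty": -0.32,"tz": 0,"grip": 10}
    - {"wx": 0,"wy": 0,"wz": 0,"tx": -0.003,"ty": -0.32,"tz": 0,"grip": 10}
    - {"wx": 0,"wy": 0,"wz": 0,"tx": -0.003,"ty": -0.32,"tz": 0,"grip": 10}

```text
time: 10.25
tool_pos: [0.4842, 0.1157, 0.2529]
tool_rot: [-0.084, 0.996, 0.0, -0.001]
wrist_force: [-0.1, 0.2, -1.0]
finger_gap: 0.0208
grip_force: 59.6
```

```bash
python3 - <<'E'
from h import *
where()
go([.4852,.1149,.1397],9.8)
E
```

```text
t=10.2 [0.4842 0.1157 0.2529] yaw 9.68 z [-2.9e-03  4.0e-04 -1.0e+00] F [-0.1  0.2 -1. ] gap 0.0208 grip 59.6
t [-0.0048 -0.0044  0.4527] w [ 0.0003 -0.0009 -0.0007]
```

>>> arm_command:
  deltas:
    - {"wx": 0,"wy": 0,"wz": 0,"tx": -0.005,"ty": -0.004,"tz": 0.04,"grip": 10}
    - {"wx": 0,"wy": 0,"wz": 0,"tx": -0.005,"ty": -0.004,"tz": 0.1,"grip": 10}
    - {"wx": 0,"wy": 0,"wz": 0,"tx": -0.005,"ty": -0.004,"tz": 0.18,"grip": 10}
    - {"wx": 0,"wy": 0,"wz": 0,"tx": -0.005,"ty": -0.004,"tz": 0.26,"grip": 10}
    - {"wx": 0,"wy": 0,"wz": 0,"tx": -0.005,"ty": -0.004,"tz": 0.34,"grip": 10}
    - {"wx": 0,"wy": 0,"wz": 0,"tx": -0.005,"ty": -0.004,"tz": 0.4,"grip": 10}
    - {"wx": 0,"wy": 0,"wz": 0,"tx": -0.005,"ty": -0.004,"tz": 0.44,"grip": 10}
    - {"wx": 0,"wy": 0,"wz": 0,"tx": -0.005,"ty": -0.004,"tz": 0.45,"grip": 10}

```text
time: 11.05
tool_pos: [0.485, 0.1154, 0.1401]
tool_rot: [-0.085, 0.996, 0.0, -0.002]
wrist_force: [-1.9, 0.3, 2.4]
finger_gap: 0.0208
grip_force: 59.7
```

>>> arm_command:
  deltas:
    - {"wx": 0,"wy": 0,"wz": 0,"tx": 0,"ty": 0,"tz": 0.005,"grip": 10}
    - {"wx": 0,"wy": 0,"wz": 0,"tx": 0,"ty": 0,"tz": 0.005,"grip": 10}
    - {"wx": 0,"wy": 0,"wz": 0,"tx": 0,"ty": 0,"tz": 0.005,"grip": 10}

```text
time: 11.35
tool_pos: [0.4869, 0.1151, 0.1414]
tool_rot: [-0.085, 0.996, -0.0, 0.001]
wrist_force: [-0.5, -0.2, -1.2]
finger_gap: 0.0206
grip_force: 59.7
```

```bash
python3 - <<'E'
from h import *
where()
E
```

```text
t=11.3 [0.4869 0.1151 0.1414] yaw 9.75 z [ 1.4e-03  1.0e-04 -1.0e+00] F [-0.5 -0.2 -1.2] gap 0.0206 grip 59.7
```

>>> arm_command:
  deltas:
    - {"wx": 0,"wy": 0,"wz": 0,"tx": 0,"ty": 0,"tz": 0.008,"grip": 10}
    - {"wx": 0,"wy": 0,"wz": 0,"tx": 0,"ty": 0,"tz": 0.008,"grip": 10}
    - {"wx": 0,"wy": 0,"wz": 0,"tx": 0,"ty": 0,"tz": -0.1,"grip": 10}
    - {"wx": 0,"wy": 0,"wz": 0,"tx": 0,"ty": 0,"tz": -0.2,"grip": 10}
    - {"wx": 0,"wy": 0,"wz": 0,"tx": 0,"ty": 0,"tz": -0.3,"grip": 10}
    - {"wx": 0,"wy": 0,"wz": 0,"tx": 0,"ty": 0,"tz": -0.4,"grip": 10}
    - {"wx": 0,"wy": 0,"wz": 0,"tx": 0,"ty": 0,"tz": -0.42,"grip": 10}
    - {"wx": 0,"wy": 0,"wz": 0,"tx": 0,"ty": 0,"tz": -0.42,"grip": 10}

```text
time: 12.15
tool_pos: [0.4871, 0.115, 0.2466]
tool_rot: [-0.085, 0.996, 0.0, 0.001]
wrist_force: [0.1, 0.2, -2.2]
finger_gap: 0.0206
grip_force: 59.9
```

>>> arm_command:
  deltas:
    - {"wx": 0,"wy": 0,"wz": 0,"tx": 0,"ty": 0,"tz": 0.08,"grip": 10}
    - {"wx": 0,"wy": 0,"wz": 0,"tx": 0,"ty": 0,"tz": 0.16,"grip": 10}
    - {"wx": 0,"wy": 0,"wz": 0,"tx": 0,"ty": 0,"tz": 0.24,"grip": 10}
    - {"wx": 0,"wy": 0,"wz": 0,"tx": 0,"ty": 0,"tz": 0.32,"grip": 10}
    - {"wx": 0,"wy": 0,"wz": 0,"tx": 0,"ty": 0,"tz": 0.38,"grip": 10}
    - {"wx": 0,"wy": 0,"wz": 0,"tx": 0,"ty": 0,"tz": 0.415,"grip": 10}
    - {"wx": 0,"wy": 0,"wz": 0,"tx": 0,"ty": 0,"tz": 0.428,"grip": 10}
    - {"wx": 0,"wy": 0,"wz": 0,"tx": 0,"ty": 0,"tz": 0.428,"grip": 10}

```text
time: 12.95
tool_pos: [0.4854, 0.115, 0.1395]
tool_rot: [-0.085, 0.996, -0.0, -0.002]
wrist_force: [-5.3, -1.0, 10.6]
finger_gap: 0.0207
grip_force: 61.1
```

```bash
python3 - <<'E'
from h import *
where()
E
```

```text
t=12.9 [0.4854 0.115  0.1395] yaw 9.75 z [-4.7e-03 -5.0e-04 -1.0e+00] F [-5.3 -1.  10.6] gap 0.0207 grip 61.1
```

>>> arm_command:
  deltas:
    - {"wx": 0,"wy": 0,"wz": 0,"tx": 0,"ty": 0,"tz": -0.1,"grip": 10}
    - {"wx": 0,"wy": 0,"wz": 0,"tx": 0,"ty": 0,"tz": -0.2,"grip": 10}
    - {"wx": 0,"wy": 0,"wz": 0,"tx": 0,"ty": 0,"tz": -0.3,"grip": 10}
    - {"wx": 0,"wy": 0,"wz": 0,"tx": 0,"ty": 0,"tz": -0.4,"grip": 10}
    - {"wx": 0,"wy": 0,"wz": 0,"tx": 0,"ty": 0,"tz": -0.46,"grip": 10}
    - {"wx": 0,"wy": 0,"wz": 0,"tx": 0,"ty": 0,"tz": -0.46,"grip": 10}

```text
time: 13.55
tool_pos: [0.4878, 0.1151, 0.2558]
tool_rot: [-0.085, 0.996, 0.0, 0.002]
wrist_force: [-0.5, 0.1, -1.5]
finger_gap: 0.0207
grip_force: 59.7
```

>>> arm_command:
  deltas:
    - {"wx": 0,"wy": 0,"wz": 0,"tx": 0.006,"ty": 0.1,"tz": 0,"grip": 10}
    - {"wx": 0,"wy": 0,"wz": 0,"tx": 0.006,"ty": 0.2,"tz": 0,"grip": 10}
    - {"wx": 0,"wy": 0,"wz": 0,"tx": 0.006,"ty": 0.32,"tz": 0,"grip": 10}
    - {"wx": 0,"wy": 0,"wz": 0,"tx": 0.006,"ty": 0.44,"tz": 0,"grip": 10}
    - {"wx": 0,"wy": 0,"wz": 0,"tx": 0.006,"ty": 0.56,"tz": 0,"grip": 10}
    - {"wx": 0,"wy": 0,"wz": 0,"tx": 0.006,"ty": 0.64,"tz": 0,"grip": 10}
    - {"wx": 0,"wy": 0,"wz": 0,"tx": 0.006,"ty": 0.64,"tz": 0,"grip": 10}
    - {"wx": 0,"wy": 0,"wz": 0,"tx": 0.006,"ty": 0.64,"tz": 0,"grip": 10}

```text
time: 14.35
tool_pos: [0.457, 0.272, 0.2519]
tool_rot: [-0.085, 0.996, -0.001, -0.001]
wrist_force: [-0.1, -0.2, -0.7]
finger_gap: 0.0207
grip_force: 59.6
```

```bash
python3 - <<'E'
from h import *
where()
go([.4564,.2742,.1397],9.8)
E
```

```text
t=14.3 [0.457  0.272  0.2519] yaw 9.81 z [-0.0028 -0.002  -1.    ] F [-0.1 -0.2 -0.7] gap 0.0207 grip 59.6
t [-0.0006  0.0097  0.4486] w [-0.0005 -0.001   0.    ]
```

>>> arm_command:
  deltas:
    - {"wx": 0,"wy": 0,"wz": 0,"tx": 0,"ty": 0.006,"tz": 0.04,"grip": 10}
    - {"wx": 0,"wy": 0,"wz": 0,"tx": 0,"ty": 0.006,"tz": 0.1,"grip": 10}
    - {"wx": 0,"wy": 0,"wz": 0,"tx": 0,"ty": 0.006,"tz": 0.18,"grip": 10}
    - {"wx": 0,"wy": 0,"wz": 0,"tx": 0,"ty": 0.006,"tz": 0.26,"grip": 10}
    - {"wx": 0,"wy": 0,"wz": 0,"tx": 0,"ty": 0.006,"tz": 0.34,"grip": 10}
    - {"wx": 0,"wy": 0,"wz": 0,"tx": 0,"ty": 0.006,"tz": 0.4,"grip": 10}
    - {"wx": 0,"wy": 0,"wz": 0,"tx": 0,"ty": 0.006,"tz": 0.44,"grip": 10}
    - {"wx": 0,"wy": 0,"wz": 0,"tx": 0,"ty": 0.006,"tz": 0.45,"grip": 10}

```text
time: 15.15
tool_pos: [0.457, 0.2732, 0.1401]
tool_rot: [-0.085, 0.996, -0.001, -0.001]
wrist_force: [-1.5, -1.1, 2.4]
finger_gap: 0.0205
grip_force: 59.8
```

```bash
python3 - <<'E'
from h import *
where()
E
```

```text
t=15.2 [0.457  0.2732 0.1401] yaw 9.72 z [-0.0022 -0.0014 -1.    ] F [-1.5 -1.1  2.4] gap 0.0205 grip 59.8
```

>>> arm_command:
  deltas:
    - {"wx": 0,"wy": 0,"wz": 0,"tx": 0,"ty": 0,"tz": 0.012,"grip": 10}
    - {"wx": 0,"wy": 0,"wz": 0,"tx": 0,"ty": 0,"tz": 0.012,"grip": 10}
    - {"wx": 0,"wy": 0,"wz": 0,"tx": 0,"ty": 0,"tz": -0.1,"grip": 10}
    - {"wx": 0,"wy": 0,"wz": 0,"tx": 0,"ty": 0,"tz": -0.2,"grip": 10}
    - {"wx": 0,"wy": 0,"wz": 0,"tx": 0,"ty": 0,"tz": -0.3,"grip": 10}
    - {"wx": 0,"wy": 0,"wz": 0,"tx": 0,"ty": 0,"tz": -0.4,"grip": 10}
    - {"wx": 0,"wy": 0,"wz": 0,"tx": 0,"ty": 0,"tz": -0.42,"grip": 10}
    - {"wx": 0,"wy": 0,"wz": 0,"tx": 0,"ty": 0,"tz": -0.42,"grip": 10}

```text
time: 15.95
tool_pos: [0.4586, 0.2744, 0.2479]
tool_rot: [-0.085, 0.996, 0.001, 0.002]
wrist_force: [-0.4, -0.2, -1.3]
finger_gap: 0.0205
grip_force: 59.5
```

>>> arm_command:
  deltas:
    - {"wx": 0,"wy": 0,"wz": 0,"tx": 0,"ty": 0,"tz": 0.08,"grip": 10}
    - {"wx": 0,"wy": 0,"wz": 0,"tx": 0,"ty": 0,"tz": 0.16,"grip": 10}
    - {"wx": 0,"wy": 0,"wz": 0,"tx": 0,"ty": 0,"tz": 0.24,"grip": 10}
    - {"wx": 0,"wy": 0,"wz": 0,"tx": 0,"ty": 0,"tz": 0.32,"grip": 10}
    - {"wx": 0,"wy": 0,"wz": 0,"tx": 0,"ty": 0,"tz": 0.38,"grip": 10}
    - {"wx": 0,"wy": 0,"wz": 0,"tx": 0,"ty": 0,"tz": 0.415,"grip": 10}
    - {"wx": 0,"wy": 0,"wz": 0,"tx": 0,"ty": 0,"tz": 0.43,"grip": 10}
    - {"wx": 0,"wy": 0,"wz": 0,"tx": 0,"ty": 0,"tz": 0.43,"grip": 10}

```text
time: 16.75
tool_pos: [0.4572, 0.2736, 0.1397]
tool_rot: [-0.085, 0.996, -0.001, -0.001]
wrist_force: [-3.5, -2.2, 7.0]
finger_gap: 0.0209
grip_force: 60.7
```

```bash
python3 - <<'E'
from h import *
where()
E
```

```text
t=16.8 [0.4572 0.2736 0.1397] yaw 9.76 z [-0.0027 -0.0017 -1.    ] F [-3.5 -2.2  7. ] gap 0.0209 grip 60.7
```

>>> arm_command:
  deltas:
    - {"wx": 0,"wy": 0,"wz": 0,"tx": 0,"ty": 0,"tz": -0.1,"grip": 10}
    - {"wx": 0,"wy": 0,"wz": 0,"tx": 0,"ty": 0,"tz": -0.2,"grip": 10}
    - {"wx": 0,"wy": 0,"wz": 0,"tx": 0,"ty": 0,"tz": -0.3,"grip": 10}
    - {"wx": 0,"wy": 0,"wz": 0,"tx": 0,"ty": 0,"tz": -0.4,"grip": 10}
    - {"wx": 0,"wy": 0,"wz": 0,"tx": 0,"ty": 0,"tz": -0.52,"grip": 10}
    - {"wx": 0,"wy": 0,"wz": 0,"tx": 0,"ty": 0,"tz": -0.52,"grip": 10}
    - {"wx": 0,"wy": 0,"wz": 0,"tx": 0,"ty": 0,"tz": -0.52,"grip": 10}

```text
time: 17.45
tool_pos: [0.458, 0.2741, 0.2693]
tool_rot: [-0.085, 0.996, 0.0, 0.001]
wrist_force: [0.9, -0.3, -0.9]
finger_gap: 0.0204
grip_force: 59.5
```

>>> arm_command:
  deltas:
    - {"wx": 0,"wy": 0,"wz": 0,"tx": -0.07,"ty": -0.13,"tz": 0,"grip": 10}
    - {"wx": 0,"wy": 0,"wz": 0,"tx": -0.14,"ty": -0.26,"tz": 0,"grip": 10}
    - {"wx": 0,"wy": 0,"wz": 0,"tx": -0.22,"ty": -0.4,"tz": 0,"grip": 10}
    - {"wx": 0,"wy": 0,"wz": 0,"tx": -0.3,"ty": -0.55,"tz": 0,"grip": 10}
    - {"wx": 0,"wy": 0,"wz": 0,"tx": -0.37,"ty": -0.68,"tz": 0,"grip": 10}
    - {"wx": 0,"wy": 0,"wz": 0,"tx": -0.44,"ty": -0.8,"tz": 0,"grip": 10}
    - {"wx": 0,"wy": 0,"wz": 0,"tx": -0.5,"ty": -0.92,"tz": 0,"grip": 10}
    - {"wx": 0,"wy": 0,"wz": 0,"tx": -0.54,"ty": -1.0,"tz": 0,"grip": 10}

```text
time: 18.25
tool_pos: [0.6329, 0.0483, 0.2658]
tool_rot: [-0.084, 0.996, 0.0, -0.002]
wrist_force: [0.3, 0.2, -0.3]
finger_gap: 0.0208
grip_force: 59.5
```

```bash
python3 - <<'E'
from h import *
where()
go([.6435,.0375,.262],9.8)
E
```

```text
t=18.2 [0.6329 0.0483 0.2658] yaw 9.66 z [-4.2e-03 -3.0e-04 -1.0e+00] F [ 0.3  0.2 -0.3] gap 0.0208 grip 59.5
t [-0.0346 -0.0499  0.015 ] w [ 0.0001 -0.0013 -0.0008]
```

>>> arm_command:
  deltas:
    - {"wx": 0,"wy": 0,"wz": 0,"tx": -0.035,"ty": -0.05,"tz": 0,"grip": 10}
    - {"wx": 0,"wy": 0,"wz": 0,"tx": -0.035,"ty": -0.05,"tz": 0,"grip": 10}
    - {"wx": 0,"wy": 0,"wz": 0,"tx": -0.035,"ty": -0.05,"tz": 0,"grip": 10}
    - {"wx": 0,"wy": 0,"wz": 0,"tx": -0.035,"ty": -0.05,"tz": 0,"grip": 10}

```text
time: 18.65
tool_pos: [0.643, 0.0409, 0.2686]
tool_rot: [-0.086, 0.996, 0.0, -0.0]
wrist_force: [0.8, -0.6, -0.9]
finger_gap: 0.021
grip_force: 59.5
```

```bash
python3 - <<'E'
from h import *
import pickle
where()
d=grab('wrist','w6');pickle.dump(d,open('w6.pkl','wb'))
e=grab('top');pickle.dump(e,open('t6.pkl','wb'))
cv2.imwrite('pics/c6.png',cv2.resize(d['image'][90:240,180:340],None,fx=4,fy=4,interpolation=cv2.INTER_CUBIC))
E
```

```text
t=18.6 [0.643  0.0409 0.2686] yaw 9.82 z [-8.e-04  6.e-04 -1.e+00] F [ 0.8 -0.6 -0.9] gap 0.021 grip 59.5
```

View pics/c6.png

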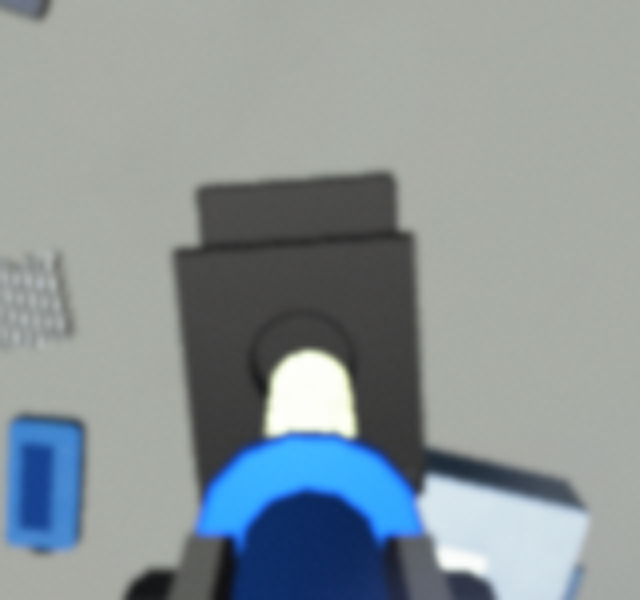

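The holder's hole shows at crop (302,361), the bristle tip at (310,388). Convert both.

```bash
python3 - <<'E'
from h import *
import pickle
d=pickle.load(open('w6.pkl','rb'))
f=lambda u,v:(180+u/4-.4,90+v/4-.4)
print('hole L,R,top',[ray(d,*f(*q),.105).round(4) for q in [(250,361),(355,361),(302.5,311)]])
a=ray(d,*f(302.5,311),.105); 
tz=.2686-.1347
print('tip z',tz,'L,R,top',[ray(d,*f(*q),tz).round(4) for q in [(267,390),(354,390),(310,349)]])
E
```

```text
hole L,R,top [array([0.6446, 0.0247, 0.105 ]), array([0.6398, 0.0525, 0.105 ]), array([0.6287, 0.0363, 0.105 ])]
tip z 0.13390000000000002 L,R,top [array([0.6441, 0.0304, 0.1339]), array([0.6405, 0.0513, 0.1339]), array([0.6323, 0.039 , 0.1339])]
```

>>> arm_command:
  deltas:
    - {"wx": 0,"wy": 0,"wz": 0,"tx": -0.002,"ty": -0.008,"tz": 0,"grip": 10}
    - {"wx": 0,"wy": 0,"wz": 0,"tx": -0.002,"ty": -0.008,"tz": 0,"grip": 10}
    - {"wx": 0,"wy": 0,"wz": 0,"tx": -0.002,"ty": -0.008,"tz": 0.06,"grip": 10}
    - {"wx": 0,"wy": 0,"wz": 0,"tx": -0.002,"ty": -0.008,"tz": 0.12,"grip": 10}
    - {"wx": 0,"wy": 0,"wz": 0,"tx": -0.002,"ty": -0.008,"tz": 0.18,"grip": 10}
    - {"wx": 0,"wy": 0,"wz": 0,"tx": -0.002,"ty": -0.008,"tz": 0.22,"grip": 10}
    - {"wx": 0,"wy": 0,"wz": 0,"tx": -0.002,"ty": -0.008,"tz": 0.22,"grip": 10}
    - {"wx": 0,"wy": 0,"wz": 0,"tx": -0.002,"ty": -0.008,"tz": 0.22,"grip": 10}

```text
time: 19.55
tool_pos: [0.6444, 0.0376, 0.2131]
tool_rot: [-0.085, 0.996, 0.0, -0.001]
wrist_force: [0.5, 0.1, -0.9]
finger_gap: 0.0205
grip_force: 59.5
```

```bash
python3 - <<'E'
from h import *
where()
go([.6438,.0390,.145],9.8)
E
```

```text
t=19.6 [0.6444 0.0376 0.2131] yaw 9.74 z [-0.0011  0.     -1.    ] F [ 0.5  0.1 -0.9] gap 0.0205 grip 59.5
t [0.0009 0.0058 0.2724] w [ 0.0001 -0.0003 -0.0003]
```

>>> arm_command:
  deltas:
    - {"wx": 0,"wy": 0,"wz": 0,"tx": 0.001,"ty": 0.005,"tz": 0.06,"grip": 10}
    - {"wx": 0,"wy": 0,"wz": 0,"tx": 0.001,"ty": 0.005,"tz": 0.12,"grip": 10}
    - {"wx": 0,"wy": 0,"wz": 0,"tx": 0.001,"ty": 0.005,"tz": 0.17,"grip": 10}
    - {"wx": 0,"wy": 0,"wz": 0,"tx": 0.001,"ty": 0.005,"tz": 0.21,"grip": 10}
    - {"wx": 0,"wy": 0,"wz": 0,"tx": 0.001,"ty": 0.005,"tz": 0.24,"grip": 10}
    - {"wx": 0,"wy": 0,"wz": 0,"tx": 0.001,"ty": 0.005,"tz": 0.26,"grip": 10}
    - {"wx": 0,"wy": 0,"wz": 0,"tx": 0.001,"ty": 0.005,"tz": 0.27,"grip": 10}
    - {"wx": 0,"wy": 0,"wz": 0,"tx": 0.001,"ty": 0.005,"tz": 0.27,"grip": 10}

```text
time: 20.35
tool_pos: [0.6442, 0.0388, 0.1463]
tool_rot: [-0.085, 0.996, -0.0, 0.0]
wrist_force: [0.5, -0.1, -1.6]
finger_gap: 0.0209
grip_force: 59.8
```

```bash
python3 - <<'E'
from h import *
where()
E
```

```text
t=20.4 [0.6442 0.0388 0.1463] yaw 9.74 z [ 1.e-04 -0.e+00 -1.e+00] F [ 0.5 -0.1 -1.6] gap 0.0209 grip 59.8
```

>>> arm_command:
  deltas:
    - {"wx": 0,"wy": 0,"wz": 0,"tx": 0,"ty": 0,"tz": 0.005,"grip": 10}
    - {"wx": 0,"wy": 0,"wz": 0,"tx": 0,"ty": 0,"tz": 0.005,"grip": 10}
    - {"wx": 0,"wy": 0,"wz": 0,"tx": 0,"ty": 0,"tz": 0.005,"grip": 26}
    - {"wx": 0,"wy": 0,"wz": 0,"tx": 0,"ty": 0,"tz": 0.005,"grip": 40}
    - {"wx": 0,"wy": 0,"wz": 0,"tx": 0,"ty": 0,"tz": 0.005,"grip": 55}
    - {"wx": 0,"wy": 0,"wz": 0,"tx": 0,"ty": 0,"tz": -0.04,"grip": 55}
    - {"wx": 0,"wy": 0,"wz": 0,"tx": 0,"ty": 0,"tz": -0.12,"grip": 55}
    - {"wx": 0,"wy": 0,"wz": 0,"tx": 0,"ty": 0,"tz": -0.24,"grip": 55}

```text
time: 21.15
tool_pos: [0.6427, 0.0389, 0.2055]
tool_rot: [-0.085, 0.996, 0.0, -0.002]
wrist_force: [-0.1, 0.4, -0.5]
finger_gap: 0.0552
grip_force: 0.0
```

>>> arm_command:
  deltas:
    - {"wx": 0,"wy": 0,"wz": 0,"tx": 0,"ty": 0,"tz": -0.2,"grip": 55}
    - {"wx": 0,"wy": 0,"wz": 0,"tx": 0,"ty": 0,"tz": -0.4,"grip": 55}
    - {"wx": 0,"wy": 0,"wz": 0,"tx": 0,"ty": 0,"tz": -0.44,"grip": 55}
    - {"wx": 0,"wy": 0,"wz": 0,"tx": 0,"ty": 0,"tz": -0.44,"grip": 55}
    - {"wx": 0,"wy": 0,"wz": 0,"tx": 0,"ty": 0,"tz": -0.44,"grip": 55}

```text
time: 21.65
tool_pos: [0.6435, 0.0389, 0.3155]
tool_rot: [-0.085, 0.996, 0.0, -0.001]
wrist_force: [-1.0, -0.0, -0.8]
finger_gap: 0.0549
grip_force: 0.0
```

```bash
python3 - <<'E'
from h import *
import pickle
where()
d=grab('wrist','w7');pickle.dump(d,open('w7.pkl','wb'))
E
```

```text
t=21.6 [0.6435 0.0389 0.3155] yaw 9.74 z [-0.0014  0.     -1.    ] F [-1.  -0.  -0.8] gap 0.0549 grip 0.0
```

View pics/w7.png

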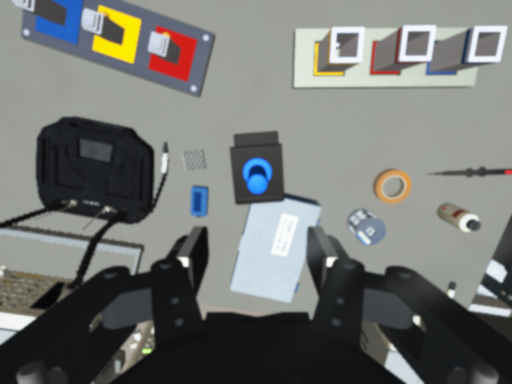

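Brush hangs in its holder again (257,176); stand and tubes unchanged. Go to the red tube.

>>> arm_command:
  deltas:
    - {"wx": 0,"wy": 0,"wz": -0.003,"tx": 0.1,"ty": 0.12,"tz": 0,"grip": 55}
    - {"wx": 0,"wy": 0,"wz": -0.003,"tx": 0.22,"ty": 0.26,"tz": 0.05,"grip": 55}
    - {"wx": 0,"wy": 0,"wz": -0.003,"tx": 0.32,"ty": 0.4,"tz": 0.15,"grip": 55}
    - {"wx": 0,"wy": 0,"wz": -0.003,"tx": 0.42,"ty": 0.52,"tz": 0.25,"grip": 55}
    - {"wx": 0,"wy": 0,"wz": -0.003,"tx": 0.52,"ty": 0.64,"tz": 0.35,"grip": 55}
    - {"wx": 0,"wy": 0,"wz": -0.003,"tx": 0.584,"ty": 0.725,"tz": 0.45,"grip": 55}
    - {"wx": 0,"wy": 0,"wz": -0.003,"tx": 0.584,"ty": 0.725,"tz": 0.55,"grip": 55}
    - {"wx": 0,"wy": 0,"wz": -0.003,"tx": 0.584,"ty": 0.725,"tz": 0.6,"grip": 55}

```text
time: 22.5
tool_pos: [0.4652, 0.1924, 0.1612]
tool_rot: [-0.09, 0.996, -0.001, -0.005]
wrist_force: [-0.2, -0.5, -0.4]
finger_gap: 0.055
grip_force: 0.0
```

>>> arm_command:
  deltas:
    - {"wx": 0,"wy": 0,"wz": 0,"tx": 0,"ty": 0,"tz": 0,"grip": 55}
    - {"wx": 0,"wy": 0,"wz": 0,"tx": 0,"ty": 0,"tz": 0,"grip": 55}
    - {"wx": 0,"wy": 0,"wz": 0,"tx": 0,"ty": 0,"tz": 0,"grip": 55}

```text
time: 22.8
tool_pos: [0.471, 0.1926, 0.1676]
tool_rot: [-0.089, 0.996, 0.0, 0.001]
wrist_force: [1.5, 0.1, -0.1]
finger_gap: 0.0548
grip_force: 0.0
```

```bash
python3 - <<'E'
from h import *
where()
d=grab('wrist');tubes(d,.095)
go([.4689,.1930,.081],10.2)
E
```

```text
t=22.8 [0.471  0.1926 0.1676] yaw 10.23 z [ 2.3e-03  5.0e-04 -1.0e+00] F [ 1.5  0.1 -0.1] gap 0.0548 grip 0.0
ring px [365.5 205.5] world [0.4546 0.2722 0.095 ] sides [0.035  0.0369 0.0352] ang -166.4
ring px [151.5 205. ] world [0.4827 0.114  0.095 ] sides [0.0374 0.0349 0.0392] ang 100.2
ring px [259. 204.] world [0.4676 0.1933 0.095 ] sides [0.0366 0.0347 0.0384] ang 100.2
t [0.0092 0.0028 0.347 ] w [0.0001 0.0009 0.0002]
```

>>> arm_command:
  deltas:
    - {"wx": 0,"wy": 0,"wz": 0,"tx": 0.009,"ty": 0.003,"tz": 0.08,"grip": 55}
    - {"wx": 0,"wy": 0,"wz": 0,"tx": 0.009,"ty": 0.003,"tz": 0.16,"grip": 55}
    - {"wx": 0,"wy": 0,"wz": 0,"tx": 0.009,"ty": 0.003,"tz": 0.24,"grip": 55}
    - {"wx": 0,"wy": 0,"wz": 0,"tx": 0.009,"ty": 0.003,"tz": 0.3,"grip": 55}
    - {"wx": 0,"wy": 0,"wz": 0,"tx": 0.009,"ty": 0.003,"tz": 0.34,"grip": 55}
    - {"wx": 0,"wy": 0,"wz": 0,"tx": 0.009,"ty": 0.003,"tz": 0.345,"grip": 55}
    - {"wx": 0,"wy": 0,"wz": 0,"tx": 0.009,"ty": 0.003,"tz": 0.345,"grip": 48}
    - {"wx": 0,"wy": 0,"wz": 0,"tx": 0.009,"ty": 0.003,"tz": 0.345,"grip": 42}

```text
time: 23.65
tool_pos: [0.4683, 0.1933, 0.0812]
tool_rot: [-0.09, 0.996, 0.0, 0.001]
wrist_force: [0.6, 0.5, 0.2]
finger_gap: 0.0422
grip_force: 0.0
```

>>> arm_command:
  deltas:
    - {"wx": 0,"wy": 0,"wz": 0,"tx": 0,"ty": 0,"tz": 0,"grip": 38}
    - {"wx": 0,"wy": 0,"wz": 0,"tx": 0,"ty": 0,"tz": 0,"grip": 34}
    - {"wx": 0,"wy": 0,"wz": 0,"tx": 0,"ty": 0,"tz": 0,"grip": 28}
    - {"wx": 0,"wy": 0,"wz": 0,"tx": 0,"ty": 0,"tz": 0,"grip": 25}
    - {"wx": 0,"wy": 0,"wz": 0,"tx": 0,"ty": 0,"tz": 0,"grip": 25}

```text
time: 24.15
tool_pos: [0.4682, 0.1934, 0.0812]
tool_rot: [-0.09, 0.996, 0.0, 0.001]
wrist_force: [-0.2, 0.2, 6.6]
finger_gap: 0.0351
grip_force: 60.5
```

```bash
python3 - <<'E'
from h import *
where()
E
```

```text
t=24.1 [0.4682 0.1934 0.0812] yaw 10.29 z [ 2.2e-03  6.0e-04 -1.0e+00] F [-0.2  0.2  6.6] gap 0.0351 grip 60.5
```

>>> arm_command:
  deltas:
    - {"wx": 0,"wy": 0,"wz": 0,"tx": 0,"ty": 0,"tz": -0.08,"grip": 25}
    - {"wx": 0,"wy": 0,"wz": 0,"tx": 0,"ty": 0,"tz": -0.2,"grip": 25}
    - {"wx": 0,"wy": 0,"wz": 0,"tx": 0,"ty": 0,"tz": -0.36,"grip": 25}
    - {"wx": 0,"wy": 0,"wz": 0,"tx": 0,"ty": 0,"tz": -0.52,"grip": 25}
    - {"wx": 0,"wy": 0,"wz": 0,"tx": 0,"ty": 0,"tz": -0.68,"grip": 25}
    - {"wx": 0,"wy": 0,"wz": 0,"tx": 0,"ty": 0,"tz": -0.76,"grip": 25}
    - {"wx": 0,"wy": 0,"wz": 0,"tx": 0,"ty": 0,"tz": -0.76,"grip": 25}

```text
time: 24.85
tool_pos: [0.4691, 0.1936, 0.2736]
tool_rot: [-0.09, 0.996, 0.001, 0.004]
wrist_force: [0.5, 0.3, -1.0]
finger_gap: 0.0354
grip_force: 61.3
```

>>> arm_command:
  deltas:
    - {"wx": 0,"wy": 0,"wz": 0,"tx": -0.01,"ty": -0.1,"tz": 0,"grip": 25}
    - {"wx": 0,"wy": 0,"wz": 0,"tx": -0.02,"ty": -0.24,"tz": 0,"grip": 25}
    - {"wx": 0,"wy": 0,"wz": 0,"tx": -0.03,"ty": -0.4,"tz": 0,"grip": 25}
    - {"wx": 0,"wy": 0,"wz": 0,"tx": -0.04,"ty": -0.56,"tz": 0,"grip": 25}
    - {"wx": 0,"wy": 0,"wz": 0,"tx": -0.05,"ty": -0.7,"tz": 0,"grip": 25}
    - {"wx": 0,"wy": 0,"wz": 0,"tx": -0.05,"ty": -0.77,"tz": 0,"grip": 25}

```text
time: 25.45
tool_pos: [0.5127, 0.0034, 0.2667]
tool_rot: [-0.088, 0.996, -0.0, -0.002]
wrist_force: [-0.5, -0.3, -0.8]
finger_gap: 0.0353
grip_force: 61.3
```

>>> arm_command:
  deltas:
    - {"wx": 0,"wy": 0,"wz": 0.02,"tx": -0.01,"ty": -0.14,"tz": 0,"grip": 25}
    - {"wx": 0,"wy": 0,"wz": 0.04,"tx": -0.02,"ty": -0.28,"tz": 0,"grip": 25}
    - {"wx": 0,"wy": 0,"wz": 0.06,"tx": -0.03,"ty": -0.44,"tz": 0,"grip": 25}
    - {"wx": 0,"wy": 0,"wz": 0.08,"tx": -0.04,"ty": -0.6,"tz": 0,"grip": 25}
    - {"wx": 0,"wy": 0,"wz": 0.096,"tx": -0.045,"ty": -0.72,"tz": 0,"grip": 25}
    - {"wx": 0,"wy": 0,"wz": 0.096,"tx": -0.045,"ty": -0.764,"tz": 0,"grip": 25}
    - {"wx": 0,"wy": 0,"wz": 0.096,"tx": -0.045,"ty": -0.764,"tz": 0,"grip": 25}
    - {"wx": 0,"wy": 0,"wz": 0.096,"tx": -0.045,"ty": -0.764,"tz": 0,"grip": 25}

```text
time: 26.25
tool_pos: [0.558, -0.1787, 0.2681]
tool_rot: [0.061, 0.998, 0.001, -0.002]
wrist_force: [0.2, -0.2, -1.5]
finger_gap: 0.0354
grip_force: 61.3
```

```bash
cat >> h.py <<'E'
def stand(d,skip=()):
    h=cv2.cvtColor(d['image'],cv2.COLOR_BGR2HSV).astype(int);H,S,V=h[...,0],h[...,1],h[...,2]
    ms={'red':((H<6)|(H>174))&(S>150)&(V>70),'yellow':(H>20)&(H<30)&(S>150)&(V>90),'blue':(H>105)&(H<120)&(S>130)&(V>50)}
    C={}
    for n,m in ms.items():
        if n in skip: continue
        for c in blobs(cv2.morphologyEx(m.astype(np.uint8),cv2.MORPH_OPEN,np.ones((3,3))),250):
            r=cv2.minAreaRect(c);P=np.array([ray(d,*q,.014) for q in cv2.boxPoints(r)]);s=np.linalg.norm(np.diff(P,axis=0),axis=1)
            print(n,'px',np.round(r[0],1),P.mean(0).round(4),'sides',s.round(4))
            if abs(s-.0575).max()<.005: C[n]=P.mean(0)[:2]
    k={'blue':-.08,'yellow':0,'red':.08}
    if len(C)>1:
        N=list(C);A=np.array([C[n] for n in N]);t=np.array([k[n] for n in N])
        v=(A-A.mean(0)).T@(t-t.mean());yaw=np.degrees(np.arctan2(-v[0],v[1]));u=v/np.linalg.norm(v)
        c=A.mean(0)-u*t.mean()
        print('spacing',np.linalg.norm(v)/((t-t.mean())**2).sum(),'yaw',yaw.round(2),{n:(c+u*k[n]).round(4) for n in k})
E
python3 - <<'E'
from h import *
import pickle
where()
d=grab('wrist','w8');pickle.dump(d,open('w8.pkl','wb'))
stand(d)
E
```

```text
t=26.2 [ 0.558  -0.1787  0.2681] yaw -6.96 z [-0.0031  0.0024 -1.    ] F [ 0.2 -0.2 -1.5] gap 0.0354 grip 61.3
red px [257.  186.5] [ 0.5868 -0.1821  0.014 ] sides [0.0797 0.0103 0.0803]
red px [ 12.5 184. ] [ 0.5418 -0.5277  0.014 ] sides [0.0346 0.0872 0.0366]
red px [306.  127.5] [ 0.5139 -0.1065  0.014 ] sides [0.0582 0.0567 0.0606]
red px [ 4.5 85.2] [ 0.4128 -0.4906  0.014 ] sides [0.0529 0.0108 0.0529]
yellow px [247. 126.] [ 0.5022 -0.1853  0.014 ] sides [0.0581 0.0577 0.0605]
blue px [501.5 258.5] [0.7467 0.1783 0.014 ] sides [0.029  0.0371 0.0297]
blue px [354.  258.5] [ 0.7189 -0.0476  0.014 ] sides [0.0244 0.0362 0.025 ]
blue px [463.1 231.9] [0.6946 0.1159 0.014 ] sides [0.0651 0.052  0.0672]
blue px [187. 125.] [ 0.4911 -0.2653  0.014 ] sides [0.058  0.0576 0.0604]
spacing 1.0024612652928488 yaw -8.15 {'blue': array([ 0.4911, -0.2649]), 'yellow': array([ 0.5024, -0.1857]), 'red': array([ 0.5138, -0.1065])}
```

View pics/w8.png

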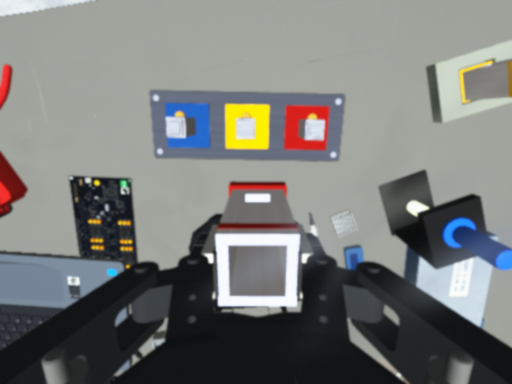

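Pads at (187,125) blue, (247,126) yellow, (306,127) red; all 58 mm square and 80 mm apart — consistent. Red tube held straight with its hole towards the base (buttons also on that side).

```bash
python3 - <<'E'
from h import *
go([.5138,-.1065,.185],-8.15)
E
```

```text
t [0.2103 0.2636 0.3357] w [ 0.0005 -0.0008  0.0068]
```

>>> arm_command:
  deltas:
    - {"wx": 0,"wy": 0,"wz": 0.007,"tx": 0.1,"ty": 0.13,"tz": 0.05,"grip": 25}
    - {"wx": 0,"wy": 0,"wz": 0.007,"tx": 0.18,"ty": 0.22,"tz": 0.15,"grip": 25}
    - {"wx": 0,"wy": 0,"wz": 0.007,"tx": 0.21,"ty": 0.263,"tz": 0.25,"grip": 25}
    - {"wx": 0,"wy": 0,"wz": 0.007,"tx": 0.21,"ty": 0.263,"tz": 0.32,"grip": 25}
    - {"wx": 0,"wy": 0,"wz": 0.007,"tx": 0.21,"ty": 0.263,"tz": 0.33,"grip": 25}
    - {"wx": 0,"wy": 0,"wz": 0.007,"tx": 0.21,"ty": 0.263,"tz": 0.33,"grip": 25}
    - {"wx": 0,"wy": 0,"wz": 0.007,"tx": 0.21,"ty": 0.263,"tz": 0.33,"grip": 25}

```text
time: 27.0
tool_pos: [0.516, -0.1083, 0.189]
tool_rot: [0.072, 0.997, -0.0, 0.001]
wrist_force: [0.2, 0.1, -0.6]
finger_gap: 0.0352
grip_force: 61.4
```

```bash
python3 - <<'E'
from h import *
where()
d=grab('wrist');stand(d,('red',))
go([.5138,-.1065,.135],-8.15)
E
```

```text
t=27.0 [ 0.516  -0.1083  0.189 ] yaw -8.22 z [ 2.5e-03 -8.0e-04 -1.0e+00] F [ 0.2  0.1 -0.6] gap 0.0352 grip 61.4
yellow px [186.5 175. ] [ 0.5019 -0.1861  0.014 ] sides [0.0598 0.057  0.0629]
blue px [115. 175.] [ 0.4905 -0.2651  0.014 ] sides [0.0631 0.0573 0.0664]
t [0.0111 0.0071 0.2169] w [-0.0002  0.001  -0.0005]
```

>>> arm_command:
  deltas:
    - {"wx": 0,"wy": 0,"wz": 0,"tx": 0.009,"ty": 0.007,"tz": 0.04,"grip": 25}
    - {"wx": 0,"wy": 0,"wz": 0,"tx": 0.009,"ty": 0.007,"tz": 0.08,"grip": 25}
    - {"wx": 0,"wy": 0,"wz": 0,"tx": 0.009,"ty": 0.007,"tz": 0.12,"grip": 25}
    - {"wx": 0,"wy": 0,"wz": 0,"tx": 0.009,"ty": 0.007,"tz": 0.16,"grip": 25}
    - {"wx": 0,"wy": 0,"wz": 0,"tx": 0.009,"ty": 0.007,"tz": 0.2,"grip": 25}
    - {"wx": 0,"wy": 0,"wz": 0,"tx": 0.009,"ty": 0.007,"tz": 0.215,"grip": 25}
    - {"wx": 0,"wy": 0,"wz": 0,"tx": 0.009,"ty": 0.007,"tz": 0.215,"grip": 25}

```text
time: 27.75
tool_pos: [0.5125, -0.1061, 0.1328]
tool_rot: [0.072, 0.997, 0.0, -0.001]
wrist_force: [0.0, -0.1, -1.7]
finger_gap: 0.0352
grip_force: 61.4
```

```bash
python3 - <<'E'
from h import *
where()
go([.5138,-.1065,.0902],-8.15)
E
```

```text
t=27.8 [ 0.5125 -0.1061  0.1328] yaw -8.26 z [-1.5e-03  6.0e-04 -1.0e+00] F [ 0.  -0.1 -1.7] gap 0.0352 grip 61.4
t [-0.0058 -0.0007  0.1703] w [ 0.0001 -0.0005 -0.0006]
```

>>> arm_command:
  deltas:
    - {"wx": 0,"wy": 0,"wz": 0,"tx": -0.004,"ty": 0,"tz": 0.02,"grip": 25}
    - {"wx": 0,"wy": 0,"wz": 0,"tx": -0.004,"ty": 0,"tz": 0.04,"grip": 25}
    - {"wx": 0,"wy": 0,"wz": 0,"tx": -0.004,"ty": 0,"tz": 0.06,"grip": 25}
    - {"wx": 0,"wy": 0,"wz": 0,"tx": -0.004,"ty": 0,"tz": 0.08,"grip": 25}

```text
time: 28.15
tool_pos: [0.5127, -0.1061, 0.1135]
tool_rot: [0.072, 0.997, 0.0, -0.002]
wrist_force: [-5.7, 0.6, 3.8]
finger_gap: 0.0357
grip_force: 62.3
```

>>> arm_command:
  deltas:
    - {"wx": 0,"wy": 0,"wz": 0,"tx": 0,"ty": 0,"tz": 0.02,"grip": 25}
    - {"wx": 0,"wy": 0,"wz": 0,"tx": 0,"ty": 0,"tz": 0.02,"grip": 25}

```text
time: 28.35
tool_pos: [0.5126, -0.106, 0.1073]
tool_rot: [0.072, 0.997, 0.0, -0.001]
wrist_force: [-3.9, 0.2, -2.7]
finger_gap: 0.0352
grip_force: 61.4
```

```bash
python3 - <<'E'
from h import *
where()
go([.5138,-.1065,.0902],-8.15)
E
```

```text
t=28.4 [ 0.5126 -0.106   0.1073] yaw -8.25 z [-2.8e-03  7.0e-04 -1.0e+00] F [-3.9  0.2 -2.7] gap 0.0352 grip 61.4
t [-0.0053 -0.0011  0.0685] w [ 0.0001 -0.0009 -0.0005]
```

Button is under the wall; press on to the pad.

>>> arm_command:
  deltas:
    - {"wx": 0,"wy": 0,"wz": 0,"tx": -0.004,"ty": 0,"tz": 0.02,"grip": 25}
    - {"wx": 0,"wy": 0,"wz": 0,"tx": -0.004,"ty": 0,"tz": 0.04,"grip": 25}
    - {"wx": 0,"wy": 0,"wz": 0,"tx": -0.004,"ty": 0,"tz": 0.055,"grip": 25}
    - {"wx": 0,"wy": 0,"wz": 0,"tx": -0.004,"ty": 0,"tz": 0.065,"grip": 25}
    - {"wx": 0,"wy": 0,"wz": 0,"tx": -0.004,"ty": 0,"tz": 0.072,"grip": 25}
    - {"wx": 0,"wy": 0,"wz": 0,"tx": -0.004,"ty": 0,"tz": 0.072,"grip": 25}

```text
time: 28.95
tool_pos: [0.5152, -0.1066, 0.0906]
tool_rot: [0.072, 0.997, -0.0, 0.0]
wrist_force: [-1.5, 0.1, -2.2]
finger_gap: 0.0352
grip_force: 61.4
```

```bash
python3 - <<'E'
from h import *
where()
E
```

```text
t=28.9 [ 0.5152 -0.1066  0.0906] yaw -8.26 z [ 7.e-04 -2.e-04 -1.e+00] F [-1.5  0.1 -2.2] gap 0.0352 grip 61.4
```

>>> arm_command:
  deltas:
    - {"wx": 0,"wy": 0,"wz": 0,"tx": 0.002,"ty": 0,"tz": 0.006,"grip": 25}
    - {"wx": 0,"wy": 0,"wz": 0,"tx": 0.002,"ty": 0,"tz": 0.01,"grip": 25}
    - {"wx": 0,"wy": 0,"wz": 0,"tx": 0.002,"ty": 0,"tz": 0.01,"grip": 25}

```text
time: 29.25
tool_pos: [0.5154, -0.1067, 0.0903]
tool_rot: [0.072, 0.997, -0.0, 0.001]
wrist_force: [-3.4, 1.0, 7.4]
finger_gap: 0.0354
grip_force: 62.8
```

```bash
python3 - <<'E'
from h import *
where()
E
```

```text
t=29.2 [ 0.5154 -0.1067  0.0903] yaw -8.25 z [ 1.1e-03 -3.0e-04 -1.0e+00] F [-3.4  1.   7.4] gap 0.0354 grip 62.8
```

Seated: contact at TCP z 0.0903, as predicted for home. Release and go to the yellow tube.

>>> arm_command:
  deltas:
    - {"wx": 0,"wy": 0,"wz": 0,"tx": 0,"ty": 0,"tz": -0.006,"grip": 36}
    - {"wx": 0,"wy": 0,"wz": 0,"tx": 0,"ty": 0,"tz": -0.006,"grip": 42}
    - {"wx": 0,"wy": 0,"wz": 0,"tx": 0,"ty": 0,"tz": -0.006,"grip": 55}
    - {"wx": 0,"wy": 0,"wz": 0,"tx": 0,"ty": 0,"tz": -0.06,"grip": 55}
    - {"wx": 0,"wy": 0,"wz": 0,"tx": 0,"ty": 0,"tz": -0.16,"grip": 55}
    - {"wx": 0,"wy": 0,"wz": 0,"tx": 0,"ty": 0,"tz": -0.32,"grip": 55}
    - {"wx": 0,"wy": 0,"wz": 0,"tx": 0,"ty": 0,"tz": -0.44,"grip": 55}
    - {"wx": 0,"wy": 0,"wz": 0,"tx": 0,"ty": 0,"tz": -0.44,"grip": 55}

```text
time: 30.05
tool_pos: [0.5186, -0.1079, 0.2053]
tool_rot: [0.072, 0.997, -0.002, 0.006]
wrist_force: [0.7, 0.1, 0.8]
finger_gap: 0.0549
grip_force: 0.0
```

>>> arm_command:
  deltas:
    - {"wx": 0,"wy": 0,"wz": -0.02,"tx": 0.05,"ty": 0.16,"tz": 0,"grip": 55}
    - {"wx": 0,"wy": 0,"wz": -0.04,"tx": 0.1,"ty": 0.34,"tz": 0,"grip": 55}
    - {"wx": 0,"wy": 0,"wz": -0.06,"tx": 0.15,"ty": 0.52,"tz": 0,"grip": 55}
    - {"wx": 0,"wy": 0,"wz": -0.08,"tx": 0.2,"ty": 0.7,"tz": 0,"grip": 55}
    - {"wx": 0,"wy": 0,"wz": -0.1025,"tx": 0.253,"ty": 0.855,"tz": 0.05,"grip": 55}
    - {"wx": 0,"wy": 0,"wz": -0.1025,"tx": 0.253,"ty": 0.855,"tz": 0.1,"grip": 55}
    - {"wx": 0,"wy": 0,"wz": -0.1025,"tx": 0.253,"ty": 0.855,"tz": 0.1,"grip": 55}
    - {"wx": 0,"wy": 0,"wz": -0.1025,"tx": 0.253,"ty": 0.855,"tz": 0.1,"grip": 55}

```text
time: 30.85
tool_pos: [0.4823, 0.1133, 0.1729]
tool_rot: [-0.088, 0.996, -0.0, -0.001]
wrist_force: [0.3, -0.2, 0.3]
finger_gap: 0.0552
grip_force: 0.0
```

```bash
python3 - <<'E'
from h import *
where()
d=grab('wrist','w9');tubes(d,.095)
go([.4828,.1138,.081],10.2)
E
```

```text
t=30.9 [0.4823 0.1133 0.1729] yaw 10.14 z [-1.e-03 -7.e-04 -1.e+00] F [ 0.3 -0.2  0.3] gap 0.0552 grip 0.0
ring px [466.  207.5] world [0.4551 0.2722 0.095 ] sides [0.0407 0.036  0.0426] ang 100.1
ring px [258.5 207. ] world [0.4829 0.1143 0.095 ] sides [0.0371 0.0342 0.0387] ang 100.1
t [-1.000e-04  3.200e-03  3.697e-01] w [-0.0001  0.     -0.0006]
```

>>> arm_command:
  deltas:
    - {"wx": 0,"wy": 0,"wz": 0,"tx": 0.002,"ty": 0.003,"tz": 0.1,"grip": 55}
    - {"wx": 0,"wy": 0,"wz": 0,"tx": 0.002,"ty": 0.003,"tz": 0.18,"grip": 55}
    - {"wx": 0,"wy": 0,"wz": 0,"tx": 0.002,"ty": 0.003,"tz": 0.26,"grip": 55}
    - {"wx": 0,"wy": 0,"wz": 0,"tx": 0.002,"ty": 0.003,"tz": 0.32,"grip": 55}
    - {"wx": 0,"wy": 0,"wz": 0,"tx": 0.002,"ty": 0.003,"tz": 0.36,"grip": 55}
    - {"wx": 0,"wy": 0,"wz": 0,"tx": 0.002,"ty": 0.003,"tz": 0.37,"grip": 55}
    - {"wx": 0,"wy": 0,"wz": 0,"tx": 0.002,"ty": 0.003,"tz": 0.37,"grip": 48}
    - {"wx": 0,"wy": 0,"wz": 0,"tx": 0.002,"ty": 0.003,"tz": 0.37,"grip": 42}

```text
time: 31.7
tool_pos: [0.4829, 0.1146, 0.0818]
tool_rot: [-0.089, 0.996, -0.0, 0.001]
wrist_force: [0.9, 0.3, 0.1]
finger_gap: 0.0417
grip_force: 0.0
```

>>> arm_command:
  deltas:
    - {"wx": 0,"wy": 0,"wz": 0,"tx": 0,"ty": 0,"tz": 0,"grip": 38}
    - {"wx": 0,"wy": 0,"wz": 0,"tx": 0,"ty": 0,"tz": 0,"grip": 34}
    - {"wx": 0,"wy": 0,"wz": 0,"tx": 0,"ty": 0,"tz": 0,"grip": 28}
    - {"wx": 0,"wy": 0,"wz": 0,"tx": 0,"ty": 0,"tz": 0,"grip": 25}
    - {"wx": 0,"wy": 0,"wz": 0,"tx": 0,"ty": 0,"tz": 0,"grip": 25}

```text
time: 32.2
tool_pos: [0.483, 0.1149, 0.0819]
tool_rot: [-0.089, 0.996, -0.0, 0.001]
wrist_force: [0.2, -1.3, 4.4]
finger_gap: 0.0356
grip_force: 60.5
```

```bash
python3 - <<'E'
from h import *
where()
go([.55,-.18,.2],-8.15)
E
```

```text
t=32.2 [0.483  0.1149 0.0819] yaw 10.21 z [ 0.0023 -0.     -1.    ] F [ 0.2 -1.3  4.4] gap 0.0356 grip 60.5
t [-0.0559 -1.2084 -0.4716] w [-0.      0.0007  0.102 ]
```

>>> arm_command:
  deltas:
    - {"wx": 0,"wy": 0,"wz": 0,"tx": 0,"ty": 0,"tz": -0.08,"grip": 25}
    - {"wx": 0,"wy": 0,"wz": 0,"tx": 0,"ty": 0,"tz": -0.2,"grip": 25}
    - {"wx": 0,"wy": 0,"wz": 0,"tx": 0,"ty": 0,"tz": -0.36,"grip": 25}
    - {"wx": 0,"wy": 0,"wz": 0,"tx": 0,"ty": 0,"tz": -0.52,"grip": 25}
    - {"wx": 0,"wy": 0,"wz": 0,"tx": 0,"ty": 0,"tz": -0.68,"grip": 25}
    - {"wx": 0,"wy": 0,"wz": 0,"tx": 0,"ty": 0,"tz": -0.75,"grip": 25}
    - {"wx": 0,"wy": 0,"wz": 0,"tx": 0,"ty": 0,"tz": -0.75,"grip": 25}

```text
time: 32.9
tool_pos: [0.4836, 0.1151, 0.2716]
tool_rot: [-0.089, 0.996, 0.0, 0.003]
wrist_force: [0.9, 1.3, -1.0]
finger_gap: 0.0353
grip_force: 61.0
```

>>> arm_command:
  deltas:
    - {"wx": 0,"wy": 0,"wz": 0,"tx": -0.01,"ty": -0.12,"tz": 0,"grip": 25}
    - {"wx": 0,"wy": 0,"wz": 0,"tx": -0.02,"ty": -0.26,"tz": 0,"grip": 25}
    - {"wx": 0,"wy": 0,"wz": 0,"tx": -0.03,"ty": -0.42,"tz": 0,"grip": 25}
    - {"wx": 0,"wy": 0,"wz": 0,"tx": -0.04,"ty": -0.54,"tz": 0,"grip": 25}
    - {"wx": 0,"wy": 0,"wz": 0,"tx": -0.04,"ty": -0.6,"tz": 0,"grip": 25}

```text
time: 33.4
tool_pos: [0.5172, -0.0329, 0.2654]
tool_rot: [-0.088, 0.996, 0.0, -0.002]
wrist_force: [-0.2, 0.4, -1.5]
finger_gap: 0.0352
grip_force: 61.1
```

>>> arm_command:
  deltas:
    - {"wx": 0,"wy": 0,"wz": 0.02,"tx": -0.01,"ty": -0.14,"tz": 0,"grip": 25}
    - {"wx": 0,"wy": 0,"wz": 0.04,"tx": -0.02,"ty": -0.28,"tz": 0,"grip": 25}
    - {"wx": 0,"wy": 0,"wz": 0.06,"tx": -0.03,"ty": -0.42,"tz": 0,"grip": 25}
    - {"wx": 0,"wy": 0,"wz": 0.08,"tx": -0.04,"ty": -0.54,"tz": 0,"grip": 25}
    - {"wx": 0,"wy": 0,"wz": 0.102,"tx": -0.04,"ty": -0.61,"tz": 0,"grip": 25}
    - {"wx": 0,"wy": 0,"wz": 0.102,"tx": -0.04,"ty": -0.61,"tz": 0,"grip": 25}
    - {"wx": 0,"wy": 0,"wz": 0.102,"tx": -0.04,"ty": -0.61,"tz": 0,"grip": 25}
    - {"wx": 0,"wy": 0,"wz": 0.102,"tx": -0.04,"ty": -0.61,"tz": 0,"grip": 25}

```text
time: 34.2
tool_pos: [0.5545, -0.1779, 0.2672]
tool_rot: [0.07, 0.998, 0.001, -0.001]
wrist_force: [-0.0, -0.8, -0.4]
finger_gap: 0.0357
grip_force: 61.1
```

```bash
python3 - <<'E'
from h import *
where()
d=grab('wrist','w10');stand(d,('red',))
go([.5024,-.1857,.185],-8.15)
E
```

```text
t=34.2 [ 0.5545 -0.1779  0.2672] yaw -8.06 z [-0.0019  0.0017 -1.    ] F [-0.  -0.8 -0.4] gap 0.0357 grip 61.1
yellow px [257.  186.5] [ 0.5833 -0.1819  0.014 ] sides [0.0795 0.0133 0.0802]
yellow px [227.5 114.5] [ 0.4806 -0.2069  0.014 ] sides [0.0559 0.0576 0.0584]
blue px [502.5 258.5] [0.7498 0.1759 0.014 ] sides [0.0259 0.0371 0.0265]
blue px [355.7 259. ] [ 0.7189 -0.0478  0.014 ] sides [0.0244 0.0375 0.025 ]
blue px [461.9 231.1] [0.6949 0.1113 0.014 ] sides [0.0564 0.0532 0.0582]
blue px [167.  113.5] [ 0.468  -0.2863  0.014 ] sides [0.0578 0.0598 0.0576]
spacing 1.0038877738259446 yaw -9.0 {'blue': array([ 0.468 , -0.2861]), 'yellow': array([ 0.4805, -0.2071]), 'red': array([ 0.4931, -0.1281])}
t [ 0.2022 -0.0606  0.3305] w [ 0.0003 -0.0004  0.0005]
```

The stand has been knocked by about 30 mm (yellow pad now (0.4805,-0.2071)). Check the red tube still stands on it, and retarget.

```bash
python3 - <<'E'
from h import *
d=grab('wrist','w11');stand(d,('red',));tubes(d,.104)
go([.4805,-.2071,.185],-9)
E
```

```text
yellow px [257.  186.5] [ 0.5837 -0.1821  0.014 ] sides [0.0796 0.0133 0.0803]
yellow px [228.  113.5] [ 0.4797 -0.2063  0.014 ] sides [0.0576 0.0572 0.0575]
blue px [502.5 258. ] [0.7494 0.176  0.014 ] sides [0.0259 0.0353 0.0264]
blue px [355.7 258.9] [ 0.7193 -0.0477  0.014 ] sides [0.0246 0.0375 0.0252]
blue px [462.1 230.8] [0.6949 0.1117 0.014 ] sides [0.0567 0.0536 0.0584]
blue px [167.5 113.5] [ 0.4684 -0.2859  0.014 ] sides [0.0579 0.0611 0.0576]
spacing 1.0052589472755316 yaw -8.08 {'blue': array([ 0.4684, -0.2857]), 'yellow': array([ 0.4797, -0.2065]), 'red': array([ 0.4909, -0.1273])}
ring px [463.  276.4] world [0.7055 0.0488 0.104 ] sides [0.0556 0.025  0.0561] ang 177.1
ring px [298. 115.] world [ 0.493  -0.1273  0.104 ] sides [0.0358 0.0351 0.037 ] ang 81.9
ring px [55.5 11.5] world [ 0.3701 -0.3391  0.104 ] sides [0.1011 0.0187 0.1032] ang 81.9
t [ 0.2778 -0.1571  0.3317] w [ 0.0002 -0.0003  0.0052]
```

>>> arm_command:
  deltas:
    - {"wx": 0,"wy": 0,"wz": 0.002,"tx": 0.1,"ty": -0.06,"tz": 0.03,"grip": 25}
    - {"wx": 0,"wy": 0,"wz": 0.002,"tx": 0.2,"ty": -0.12,"tz": 0.1,"grip": 25}
    - {"wx": 0,"wy": 0,"wz": 0.002,"tx": 0.278,"ty": -0.157,"tz": 0.2,"grip": 25}
    - {"wx": 0,"wy": 0,"wz": 0.002,"tx": 0.278,"ty": -0.157,"tz": 0.25,"grip": 25}
    - {"wx": 0,"wy": 0,"wz": 0.002,"tx": 0.278,"ty": -0.157,"tz": 0.25,"grip": 25}
    - {"wx": 0,"wy": 0,"wz": 0.002,"tx": 0.278,"ty": -0.157,"tz": 0.25,"grip": 25}
    - {"wx": 0,"wy": 0,"wz": 0.002,"tx": 0.278,"ty": -0.157,"tz": 0.25,"grip": 25}

```text
time: 35.0
tool_pos: [0.4825, -0.2086, 0.2075]
tool_rot: [0.074, 0.997, -0.001, 0.002]
wrist_force: [0.2, 0.1, -1.3]
finger_gap: 0.0351
grip_force: 61.1
```

```bash
python3 - <<'E'
from h import *
where()
d=grab('wrist','w12');stand(d,('red',));tubes(d,.104)
go([.4803,-.2068,.135],-8.3)
E
```

```text
t=35.0 [ 0.4825 -0.2086  0.2075] yaw -8.46 z [ 0.003  -0.0015 -1.    ] F [ 0.2  0.1 -1.3] gap 0.0351 grip 61.1
yellow px [257.  170.5] [ 0.4784 -0.2084  0.014 ] sides [0.0668 0.054  0.07  ]
blue px [190.5 171.5] [ 0.4681 -0.2863  0.014 ] sides [0.0588 0.0565 0.0617]
ring px [478.1 277.9] world [ 0.5926 -0.0145  0.104 ] sides [0.0132 0.0498 0.0137] ang 150.2
ring px [352.  194.5] world [ 0.4932 -0.1277  0.104 ] sides [0.0371 0.0352 0.0386] ang 81.5
ring px [31.  36.5] world [ 0.3363 -0.3564  0.104 ] sides [0.0445 0.0494 0.0476] ang 81.5
t [0.0106 0.0062 0.2899] w [-0.0004  0.001  -0.0009]
```

>>> arm_command:
  deltas:
    - {"wx": 0,"wy": 0,"wz": 0,"tx": 0.008,"ty": 0.006,"tz": 0.05,"grip": 25}
    - {"wx": 0,"wy": 0,"wz": 0,"tx": 0.008,"ty": 0.006,"tz": 0.1,"grip": 25}
    - {"wx": 0,"wy": 0,"wz": 0,"tx": 0.008,"ty": 0.006,"tz": 0.15,"grip": 25}
    - {"wx": 0,"wy": 0,"wz": 0,"tx": 0.008,"ty": 0.006,"tz": 0.2,"grip": 25}
    - {"wx": 0,"wy": 0,"wz": 0,"tx": 0.008,"ty": 0.006,"tz": 0.24,"grip": 25}
    - {"wx": 0,"wy": 0,"wz": 0,"tx": 0.008,"ty": 0.006,"tz": 0.27,"grip": 25}
    - {"wx": 0,"wy": 0,"wz": 0,"tx": 0.008,"ty": 0.006,"tz": 0.285,"grip": 25}
    - {"wx": 0,"wy": 0,"wz": 0,"tx": 0.008,"ty": 0.006,"tz": 0.285,"grip": 25}

```text
time: 35.85
tool_pos: [0.4789, -0.2066, 0.1341]
tool_rot: [0.074, 0.997, 0.0, -0.0]
wrist_force: [-0.3, 0.0, -0.9]
finger_gap: 0.0356
grip_force: 61.2
```

```bash
python3 - <<'E'
from h import *
where()
go([.4806,-.2069,.0909],-8.5)
E
```

```text
t=35.9 [ 0.4789 -0.2066  0.1341] yaw -8.53 z [-5.e-04  3.e-04 -1.e+00] F [-0.3  0.  -0.9] gap 0.0356 grip 61.2
t [-0.0072 -0.0002  0.1727] w [ 0.0001 -0.0002 -0.0002]
```

>>> arm_command:
  deltas:
    - {"wx": 0,"wy": 0,"wz": 0,"tx": -0.005,"ty": 0,"tz": 0.02,"grip": 25}
    - {"wx": 0,"wy": 0,"wz": 0,"tx": -0.005,"ty": 0,"tz": 0.04,"grip": 25}
    - {"wx": 0,"wy": 0,"wz": 0,"tx": -0.005,"ty": 0,"tz": 0.06,"grip": 25}
    - {"wx": 0,"wy": 0,"wz": 0,"tx": -0.005,"ty": 0,"tz": 0.08,"grip": 25}
    - {"wx": 0,"wy": 0,"wz": 0,"tx": -0.005,"ty": 0,"tz": 0.1,"grip": 25}
    - {"wx": 0,"wy": 0,"wz": 0,"tx": -0.005,"ty": 0,"tz": 0.1,"grip": 25}

```text
time: 36.45
tool_pos: [0.479, -0.2064, 0.1081]
tool_rot: [0.074, 0.997, 0.0, -0.001]
wrist_force: [-2.5, -0.7, -2.8]
finger_gap: 0.0357
grip_force: 61.2
```

```bash
python3 - <<'E'
from h import *
where()
go([.4806,-.2069,.0909],-8.5)
E
```

```text
t=36.5 [ 0.479  -0.2064  0.1081] yaw -8.52 z [-2.4e-03  9.0e-04 -1.0e+00] F [-2.5 -0.7 -2.8] gap 0.0357 grip 61.2
t [-0.0067 -0.0012  0.069 ] w [ 0.0002 -0.0008 -0.0001]
```

>>> arm_command:
  deltas:
    - {"wx": 0,"wy": 0,"wz": 0,"tx": -0.004,"ty": 0,"tz": 0.02,"grip": 25}
    - {"wx": 0,"wy": 0,"wz": 0,"tx": -0.004,"ty": 0,"tz": 0.04,"grip": 25}
    - {"wx": 0,"wy": 0,"wz": 0,"tx": -0.004,"ty": 0,"tz": 0.055,"grip": 25}
    - {"wx": 0,"wy": 0,"wz": 0,"tx": -0.004,"ty": 0,"tz": 0.068,"grip": 25}
    - {"wx": 0,"wy": 0,"wz": 0,"tx": -0.004,"ty": 0,"tz": 0.076,"grip": 25}
    - {"wx": 0,"wy": 0,"wz": 0,"tx": -0.004,"ty": 0,"tz": 0.08,"grip": 25}
    - {"wx": 0,"wy": 0,"wz": 0,"tx": -0.004,"ty": 0,"tz": 0.08,"grip": 25}

```text
time: 37.15
tool_pos: [0.4816, -0.207, 0.0909]
tool_rot: [0.074, 0.997, 0.0, -0.0]
wrist_force: [-4.9, 2.3, 7.5]
finger_gap: 0.0348
grip_force: 62.4
```

```bash
python3 - <<'E'
from h import *
where()
E
```

```text
t=37.1 [ 0.4816 -0.207   0.0909] yaw -8.52 z [-0.e+00  2.e-04 -1.e+00] F [-4.9  2.3  7.5] gap 0.0348 grip 62.4
```

Yellow home (contact at 0.0909 as predicted). Release; fetch blue.

>>> arm_command:
  deltas:
    - {"wx": 0,"wy": 0,"wz": 0,"tx": 0,"ty": 0,"tz": -0.006,"grip": 36}
    - {"wx": 0,"wy": 0,"wz": 0,"tx": 0,"ty": 0,"tz": -0.006,"grip": 42}
    - {"wx": 0,"wy": 0,"wz": 0,"tx": 0,"ty": 0,"tz": -0.006,"grip": 55}
    - {"wx": 0,"wy": 0,"wz": 0,"tx": 0,"ty": 0,"tz": -0.06,"grip": 55}
    - {"wx": 0,"wy": 0,"wz": 0,"tx": 0,"ty": 0,"tz": -0.16,"grip": 55}
    - {"wx": 0,"wy": 0,"wz": 0,"tx": 0,"ty": 0,"tz": -0.32,"grip": 55}
    - {"wx": 0,"wy": 0,"wz": 0,"tx": 0,"ty": 0,"tz": -0.44,"grip": 55}
    - {"wx": 0,"wy": 0,"wz": 0,"tx": 0,"ty": 0,"tz": -0.44,"grip": 55}

```text
time: 37.95
tool_pos: [0.4851, -0.2091, 0.2066]
tool_rot: [0.074, 0.997, -0.003, 0.006]
wrist_force: [0.7, 0.3, 0.7]
finger_gap: 0.055
grip_force: 0.0
```

>>> arm_command:
  deltas:
    - {"wx": 0,"wy": 0,"wz": 0,"tx": 0.03,"ty": 0.14,"tz": 0,"grip": 55}
    - {"wx": 0,"wy": 0,"wz": 0,"tx": 0.07,"ty": 0.32,"tz": 0,"grip": 55}
    - {"wx": 0,"wy": 0,"wz": 0,"tx": 0.11,"ty": 0.5,"tz": 0,"grip": 55}
    - {"wx": 0,"wy": 0,"wz": 0,"tx": 0.15,"ty": 0.68,"tz": 0,"grip": 55}
    - {"wx": 0,"wy": 0,"wz": 0,"tx": 0.18,"ty": 0.84,"tz": 0,"grip": 55}
    - {"wx": 0,"wy": 0,"wz": 0,"tx": 0.195,"ty": 0.94,"tz": 0,"grip": 55}

```text
time: 38.55
tool_pos: [0.467, 0.0353, 0.1995]
tool_rot: [0.073, 0.997, 0.0, -0.0]
wrist_force: [-0.2, 0.1, -0.9]
finger_gap: 0.0551
grip_force: 0.0
```

>>> arm_command:
  deltas:
    - {"wx": 0,"wy": 0,"wz": -0.02,"tx": 0.03,"ty": 0.16,"tz": 0,"grip": 55}
    - {"wx": 0,"wy": 0,"wz": -0.04,"tx": 0.07,"ty": 0.34,"tz": 0,"grip": 55}
    - {"wx": 0,"wy": 0,"wz": -0.06,"tx": 0.11,"ty": 0.52,"tz": 0,"grip": 55}
    - {"wx": 0,"wy": 0,"wz": -0.08,"tx": 0.15,"ty": 0.7,"tz": 0,"grip": 55}
    - {"wx": 0,"wy": 0,"wz": -0.104,"tx": 0.18,"ty": 0.86,"tz": 0.05,"grip": 55}
    - {"wx": 0,"wy": 0,"wz": -0.104,"tx": 0.195,"ty": 0.94,"tz": 0.1,"grip": 55}
    - {"wx": 0,"wy": 0,"wz": -0.104,"tx": 0.195,"ty": 0.94,"tz": 0.1,"grip": 55}
    - {"wx": 0,"wy": 0,"wz": -0.104,"tx": 0.195,"ty": 0.94,"tz": 0.1,"grip": 55}

```text
time: 39.35
tool_pos: [0.4539, 0.2721, 0.1741]
tool_rot: [-0.089, 0.996, -0.001, -0.001]
wrist_force: [0.0, 0.1, -0.0]
finger_gap: 0.055
grip_force: 0.0
```

```bash
python3 - <<'E'
from h import *
where()
d=grab('wrist','w13');tubes(d,.095)
go([.4548,.2726,.0815],10.2)
E
```

```text
t=39.4 [0.4539 0.2721 0.1741] yaw 10.26 z [-0.0012 -0.0012 -1.    ] F [ 0.   0.1 -0. ] gap 0.055 grip 0.0
ring px [ 20.3 312.3] world [0.5876 0.0853 0.095 ] sides [0.0557 0.0129 0.0566] ang 139.8
ring px [257. 207.] world [0.4551 0.272  0.095 ] sides [0.0365 0.0344 0.0381] ang 100.3
t [-0.002   0.0036  0.3725] w [-0.0002 -0.0001 -0.0001]
```

>>> arm_command:
  deltas:
    - {"wx": 0,"wy": 0,"wz": 0,"tx": 0,"ty": 0.002,"tz": 0.1,"grip": 55}
    - {"wx": 0,"wy": 0,"wz": 0,"tx": 0,"ty": 0.002,"tz": 0.18,"grip": 55}
    - {"wx": 0,"wy": 0,"wz": 0,"tx": 0,"ty": 0.002,"tz": 0.26,"grip": 55}
    - {"wx": 0,"wy": 0,"wz": 0,"tx": 0,"ty": 0.002,"tz": 0.32,"grip": 55}
    - {"wx": 0,"wy": 0,"wz": 0,"tx": 0,"ty": 0.002,"tz": 0.36,"grip": 55}
    - {"wx": 0,"wy": 0,"wz": 0,"tx": 0,"ty": 0.002,"tz": 0.373,"grip": 55}
    - {"wx": 0,"wy": 0,"wz": 0,"tx": 0,"ty": 0.002,"tz": 0.373,"grip": 48}
    - {"wx": 0,"wy": 0,"wz": 0,"tx": 0,"ty": 0.002,"tz": 0.373,"grip": 42}

```text
time: 40.2
tool_pos: [0.4552, 0.2731, 0.0822]
tool_rot: [-0.089, 0.996, 0.0, 0.001]
wrist_force: [0.4, 0.2, -0.6]
finger_gap: 0.0418
grip_force: 0.0
```

>>> arm_command:
  deltas:
    - {"wx": 0,"wy": 0,"wz": 0,"tx": 0,"ty": 0,"tz": 0,"grip": 38}
    - {"wx": 0,"wy": 0,"wz": 0,"tx": 0,"ty": 0,"tz": 0,"grip": 34}
    - {"wx": 0,"wy": 0,"wz": 0,"tx": 0,"ty": 0,"tz": 0,"grip": 28}
    - {"wx": 0,"wy": 0,"wz": 0,"tx": 0,"ty": 0,"tz": 0,"grip": 25}
    - {"wx": 0,"wy": 0,"wz": 0,"tx": 0,"ty": 0,"tz": 0,"grip": 25}

```text
time: 40.7
tool_pos: [0.4553, 0.2731, 0.0824]
tool_rot: [-0.089, 0.996, 0.0, 0.001]
wrist_force: [0.1, -1.2, 5.6]
finger_gap: 0.0354
grip_force: 60.4
```

```bash
python3 - <<'E'
from h import *
where()
go([.535,-.27,.27],-8.4)
E
```

```text
t=40.7 [0.4553 0.2731 0.0824] yaw 10.2 z [ 1.8e-03  6.0e-04 -1.0e+00] F [ 0.1 -1.2  5.6] gap 0.0354 grip 60.4
t [ 0.0693 -2.1945 -0.7511] w [0.0002 0.0006 0.1033]
```

>>> arm_command:
  deltas:
    - {"wx": 0,"wy": 0,"wz": 0,"tx": 0,"ty": 0,"tz": -0.08,"grip": 25}
    - {"wx": 0,"wy": 0,"wz": 0,"tx": 0,"ty": 0,"tz": -0.2,"grip": 25}
    - {"wx": 0,"wy": 0,"wz": 0,"tx": 0,"ty": 0,"tz": -0.36,"grip": 25}
    - {"wx": 0,"wy": 0,"wz": 0,"tx": 0,"ty": 0,"tz": -0.52,"grip": 25}
    - {"wx": 0,"wy": 0,"wz": 0,"tx": 0,"ty": 0,"tz": -0.68,"grip": 25}
    - {"wx": 0,"wy": 0,"wz": 0,"tx": 0,"ty": 0,"tz": -0.75,"grip": 25}
    - {"wx": 0,"wy": 0,"wz": 0,"tx": 0,"ty": 0,"tz": -0.75,"grip": 25}

```text
time: 41.4
tool_pos: [0.456, 0.2737, 0.2722]
tool_rot: [-0.089, 0.996, 0.001, 0.003]
wrist_force: [0.2, 0.1, -1.6]
finger_gap: 0.0352
grip_force: 61.0
```

>>> arm_command:
  deltas:
    - {"wx": 0,"wy": 0,"wz": 0,"tx": 0,"ty": -0.1,"tz": 0,"grip": 25}
    - {"wx": 0,"wy": 0,"wz": 0,"tx": 0.01,"ty": -0.24,"tz": 0,"grip": 25}
    - {"wx": 0,"wy": 0,"wz": 0,"tx": 0.01,"ty": -0.4,"tz": 0,"grip": 25}
    - {"wx": 0,"wy": 0,"wz": 0,"tx": 0.02,"ty": -0.56,"tz": 0,"grip": 25}
    - {"wx": 0,"wy": 0,"wz": 0,"tx": 0.02,"ty": -0.72,"tz": 0,"grip": 25}
    - {"wx": 0,"wy": 0,"wz": 0,"tx": 0.03,"ty": -0.86,"tz": 0,"grip": 25}
    - {"wx": 0,"wy": 0,"wz": 0,"tx": 0.03,"ty": -1.0,"tz": 0,"grip": 25}

```text
time: 42.1
tool_pos: [0.4895, 0.0241, 0.2657]
tool_rot: [-0.089, 0.996, 0.001, -0.002]
wrist_force: [-0.4, 0.4, -0.7]
finger_gap: 0.0354
grip_force: 61.0
```

>>> arm_command:
  deltas:
    - {"wx": 0,"wy": 0,"wz": 0,"tx": 0.01,"ty": -0.15,"tz": 0,"grip": 25}
    - {"wx": 0,"wy": 0,"wz": 0,"tx": 0.01,"ty": -0.3,"tz": 0,"grip": 25}
    - {"wx": 0,"wy": 0,"wz": 0,"tx": 0.02,"ty": -0.45,"tz": 0,"grip": 25}
    - {"wx": 0,"wy": 0,"wz": 0,"tx": 0.02,"ty": -0.6,"tz": 0,"grip": 25}

```text
time: 42.5
tool_pos: [0.5112, -0.124, 0.2655]
tool_rot: [-0.089, 0.996, 0.001, -0.002]
wrist_force: [0.1, 0.6, -0.9]
finger_gap: 0.0353
grip_force: 61.0
```

>>> arm_command:
  deltas:
    - {"wx": 0,"wy": 0,"wz": 0.02,"tx": 0.01,"ty": -0.14,"tz": 0,"grip": 25}
    - {"wx": 0,"wy": 0,"wz": 0.04,"tx": 0.02,"ty": -0.28,"tz": 0,"grip": 25}
    - {"wx": 0,"wy": 0,"wz": 0.06,"tx": 0.02,"ty": -0.42,"tz": 0,"grip": 25}
    - {"wx": 0,"wy": 0,"wz": 0.08,"tx": 0.02,"ty": -0.52,"tz": 0,"grip": 25}
    - {"wx": 0,"wy": 0,"wz": 0.103,"tx": 0.02,"ty": -0.59,"tz": 0,"grip": 25}
    - {"wx": 0,"wy": 0,"wz": 0.103,"tx": 0.02,"ty": -0.59,"tz": 0,"grip": 25}
    - {"wx": 0,"wy": 0,"wz": 0.103,"tx": 0.02,"ty": -0.59,"tz": 0,"grip": 25}
    - {"wx": 0,"wy": 0,"wz": 0.103,"tx": 0.02,"ty": -0.59,"tz": 0,"grip": 25}

```text
time: 43.3
tool_pos: [0.5333, -0.2678, 0.2671]
tool_rot: [0.072, 0.997, 0.001, -0.001]
wrist_force: [1.1, 0.6, -0.5]
finger_gap: 0.0356
grip_force: 60.8
```

```bash
python3 - <<'E'
from h import *
where()
d=grab('wrist','w14');stand(d,('red','yellow'));tubes(d,.104)
go([.4683,-.2861,.205],-8.4)
E
```

```text
t=43.3 [ 0.5333 -0.2678  0.2671] yaw -8.26 z [-0.0024  0.0022 -1.    ] F [ 1.1  0.6 -0.5] gap 0.0356 grip 60.8
blue px [414.  266.5] [ 0.7242 -0.0493  0.014 ] sides [0.0245 0.0477 0.0252]
blue px [255.9 185.1] [ 0.5596 -0.2731  0.014 ] sides [0.0796 0.0117 0.0802]
blue px [236.5 120.5] [ 0.4685 -0.2859  0.014 ] sides [0.0563 0.0582 0.0587]
ring px [494. 305.] world [ 0.7318 -0.0016  0.104 ] sides [0.0404 0.0953 0.0435] ang 81.7
ring px [387.5 123. ] world [ 0.4926 -0.1276  0.104 ] sides [0.039  0.0359 0.0404] ang 81.7
ring px [308.6 123. ] world [ 0.4811 -0.2071  0.104 ] sides [0.0367 0.0363 0.0368] ang 171.5
t [ 0.2474 -0.1104  0.2509] w [ 0.0004 -0.0006  0.0008]
```

>>> arm_command:
  deltas:
    - {"wx": 0,"wy": 0,"wz": 0.001,"tx": 0.1,"ty": -0.05,"tz": 0.03,"grip": 25}
    - {"wx": 0,"wy": 0,"wz": 0.001,"tx": 0.2,"ty": -0.09,"tz": 0.1,"grip": 25}
    - {"wx": 0,"wy": 0,"wz": 0.001,"tx": 0.247,"ty": -0.11,"tz": 0.18,"grip": 25}
    - {"wx": 0,"wy": 0,"wz": 0.001,"tx": 0.247,"ty": -0.11,"tz": 0.25,"grip": 25}
    - {"wx": 0,"wy": 0,"wz": 0.001,"tx": 0.247,"ty": -0.11,"tz": 0.25,"grip": 25}
    - {"wx": 0,"wy": 0,"wz": 0.001,"tx": 0.247,"ty": -0.11,"tz": 0.25,"grip": 25}
    - {"wx": 0,"wy": 0,"wz": 0.001,"tx": 0.247,"ty": -0.11,"tz": 0.25,"grip": 25}

```text
time: 44.05
tool_pos: [0.4701, -0.2875, 0.2079]
tool_rot: [0.074, 0.997, -0.001, 0.001]
wrist_force: [-0.4, -0.6, -0.6]
finger_gap: 0.0351
grip_force: 60.9
```

```bash
python3 - <<'E'
from h import *
where()
d=grab('wrist','w15');tubes(d,.104)
go([.4686,-.2861,.135],-8.4)
E
```

```text
t=44.0 [ 0.4701 -0.2875  0.2079] yaw -8.47 z [ 0.0022 -0.0016 -1.    ] F [-0.4 -0.6 -0.6] gap 0.0351 grip 60.9
ring px [352.  195.5] world [ 0.4816 -0.2066  0.104 ] sides [0.0372 0.0353 0.0387] ang 81.5
ring px [445. 195.] world [ 0.4929 -0.1273  0.104 ] sides [0.0364 0.0405 0.0367] ang -179.2
t [0.0077 0.0058 0.2918] w [-0.0005  0.0008 -0.0004]
```

>>> arm_command:
  deltas:
    - {"wx": 0,"wy": 0,"wz": 0,"tx": 0.004,"ty": 0.005,"tz": 0.05,"grip": 25}
    - {"wx": 0,"wy": 0,"wz": 0,"tx": 0.004,"ty": 0.005,"tz": 0.1,"grip": 25}
    - {"wx": 0,"wy": 0,"wz": 0,"tx": 0.004,"ty": 0.005,"tz": 0.15,"grip": 25}
    - {"wx": 0,"wy": 0,"wz": 0,"tx": 0.004,"ty": 0.005,"tz": 0.2,"grip": 25}
    - {"wx": 0,"wy": 0,"wz": 0,"tx": 0.004,"ty": 0.005,"tz": 0.24,"grip": 25}
    - {"wx": 0,"wy": 0,"wz": 0,"tx": 0.004,"ty": 0.005,"tz": 0.27,"grip": 25}
    - {"wx": 0,"wy": 0,"wz": 0,"tx": 0.004,"ty": 0.005,"tz": 0.285,"grip": 25}
    - {"wx": 0,"wy": 0,"wz": 0,"tx": 0.004,"ty": 0.005,"tz": 0.285,"grip": 25}

```text
time: 44.9
tool_pos: [0.4679, -0.2858, 0.1343]
tool_rot: [0.074, 0.997, 0.0, -0.001]
wrist_force: [0.3, 0.3, -1.4]
finger_gap: 0.0352
grip_force: 60.9
```

```bash
python3 - <<'E'
from h import *
where()
go([.4688,-.2861,.0914],-8.5)
E
```

```text
t=44.9 [ 0.4679 -0.2858  0.1343] yaw -8.53 z [-9.e-04  7.e-04 -1.e+00] F [ 0.3  0.3 -1.4] gap 0.0352 grip 60.9
t [-0.004  -0.0007  0.1718] w [ 0.0002 -0.0003 -0.0002]
```

>>> arm_command:
  deltas:
    - {"wx": 0,"wy": 0,"wz": 0,"tx": -0.003,"ty": 0,"tz": 0.02,"grip": 25}
    - {"wx": 0,"wy": 0,"wz": 0,"tx": -0.003,"ty": 0,"tz": 0.04,"grip": 25}
    - {"wx": 0,"wy": 0,"wz": 0,"tx": -0.003,"ty": 0,"tz": 0.06,"grip": 25}
    - {"wx": 0,"wy": 0,"wz": 0,"tx": -0.003,"ty": 0,"tz": 0.08,"grip": 25}
    - {"wx": 0,"wy": 0,"wz": 0,"tx": -0.003,"ty": 0,"tz": 0.1,"grip": 25}
    - {"wx": 0,"wy": 0,"wz": 0,"tx": -0.003,"ty": 0,"tz": 0.1,"grip": 25}

```text
time: 45.5
tool_pos: [0.4677, -0.2857, 0.1087]
tool_rot: [0.074, 0.997, 0.0, -0.001]
wrist_force: [-2.5, -0.3, -3.2]
finger_gap: 0.035
grip_force: 61.0
```

```bash
python3 - <<'E'
from h import *
where()
go([.4688,-.2861,.0914],-8.5)
E
```

```text
t=45.5 [ 0.4677 -0.2857  0.1087] yaw -8.52 z [-0.0025  0.001  -1.    ] F [-2.5 -0.3 -3.2] gap 0.035 grip 61.0
t [-0.0049 -0.001   0.0693] w [ 0.0002 -0.0008 -0.0001]
```

>>> arm_command:
  deltas:
    - {"wx": 0,"wy": 0,"wz": 0,"tx": -0.003,"ty": 0,"tz": 0.02,"grip": 25}
    - {"wx": 0,"wy": 0,"wz": 0,"tx": -0.003,"ty": 0,"tz": 0.04,"grip": 25}
    - {"wx": 0,"wy": 0,"wz": 0,"tx": -0.003,"ty": 0,"tz": 0.055,"grip": 25}
    - {"wx": 0,"wy": 0,"wz": 0,"tx": -0.003,"ty": 0,"tz": 0.068,"grip": 25}
    - {"wx": 0,"wy": 0,"wz": 0,"tx": -0.003,"ty": 0,"tz": 0.076,"grip": 25}
    - {"wx": 0,"wy": 0,"wz": 0,"tx": -0.003,"ty": 0,"tz": 0.08,"grip": 25}
    - {"wx": 0,"wy": 0,"wz": 0,"tx": -0.003,"ty": 0,"tz": 0.08,"grip": 25}

```text
time: 46.2
tool_pos: [0.4704, -0.2864, 0.0914]
tool_rot: [0.074, 0.997, 0.0, 0.0]
wrist_force: [-2.5, 2.3, 5.8]
finger_gap: 0.0355
grip_force: 61.8
```

```bash
python3 - <<'E'
from h import *
where()
E
```

```text
t=46.2 [ 0.4704 -0.2864  0.0914] yaw -8.54 z [ 9.e-04  1.e-04 -1.e+00] F [-2.5  2.3  5.8] gap 0.0355 grip 61.8
```

Blue home. Release, back off upwards and inspect.

>>> arm_command:
  deltas:
    - {"wx": 0,"wy": 0,"wz": 0,"tx": 0,"ty": 0,"tz": -0.006,"grip": 36}
    - {"wx": 0,"wy": 0,"wz": 0,"tx": 0,"ty": 0,"tz": -0.006,"grip": 42}
    - {"wx": 0,"wy": 0,"wz": 0,"tx": 0,"ty": 0,"tz": -0.006,"grip": 55}
    - {"wx": 0,"wy": 0,"wz": 0,"tx": 0,"ty": 0,"tz": -0.06,"grip": 55}
    - {"wx": 0,"wy": 0,"wz": 0,"tx": 0,"ty": 0,"tz": -0.16,"grip": 55}
    - {"wx": 0,"wy": 0,"wz": 0,"tx": 0,"ty": 0,"tz": -0.32,"grip": 55}
    - {"wx": 0,"wy": 0,"wz": 0,"tx": 0,"ty": 0,"tz": -0.48,"grip": 55}
    - {"wx": 0,"wy": 0,"wz": 0,"tx": 0,"ty": 0,"tz": -0.6,"grip": 55}

```text
time: 47.0
tool_pos: [0.4706, -0.2869, 0.2442]
tool_rot: [0.074, 0.997, -0.001, 0.002]
wrist_force: [1.2, -0.1, -0.6]
finger_gap: 0.0553
grip_force: 0.0
```

>>> arm_command:
  deltas:
    - {"wx": 0,"wy": 0,"wz": 0,"tx": 0.15,"ty": 0.15,"tz": -0.05,"grip": 55}
    - {"wx": 0,"wy": 0,"wz": 0,"tx": 0.3,"ty": 0.3,"tz": -0.05,"grip": 55}
    - {"wx": 0,"wy": 0,"wz": 0,"tx": 0.3,"ty": 0.3,"tz": -0.05,"grip": 55}
    - {"wx": 0,"wy": 0,"wz": 0,"tx": 0.3,"ty": 0.3,"tz": -0.05,"grip": 55}

```text
time: 47.4
tool_pos: [0.4061, -0.2, 0.2533]
tool_rot: [0.074, 0.997, -0.001, 0.001]
wrist_force: [0.5, -0.4, 0.7]
finger_gap: 0.0548
grip_force: 0.0
```

```bash
python3 - <<'E'
from h import *
where()
d=grab('wrist');tubes(d,.104)
e=grab('scene')
cv2.imwrite('pics/c16.png',np.hstack([cv2.resize(d['image'][60:260,130:380],(400,320)),cv2.resize(e['image'][150:260,215:352],(400,320),interpolation=cv2.INTER_CUBIC)]))
E
```

```text
t=47.4 [ 0.4061 -0.2     0.2533] yaw -8.46 z [ 0.0016 -0.0012 -1.    ] F [ 0.5 -0.4  0.7] gap 0.0548 grip 0.0
ring px [261. 250.] world [ 0.4813 -0.2071  0.104 ] sides [0.0347 0.0341 0.0358] ang 81.6
ring px [ 56.5 115.5] world [ 0.3111 -0.381   0.104 ] sides [0.037  0.0291 0.0381] ang 81.5
ring px [34.1 79.5] world [ 0.278  -0.3905  0.104 ] sides [0.0561 0.0617 0.0595] ang 111.0
ring px [227.   31.5] world [ 0.265  -0.2063  0.104 ] sides [0.0329 0.0483 0.0347] ang 81.5
ring px [89. 17.] world [ 0.2354 -0.324   0.104 ] sides [0.0502 0.0265 0.0517] ang 81.5
```

View pics/c16.png

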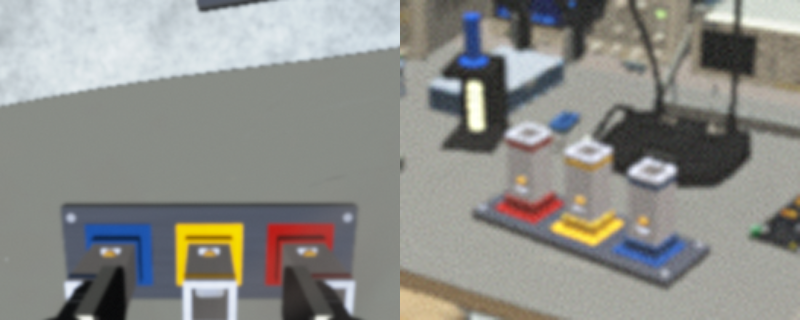

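The picture shows all three tubes home on their own pads, with brass buttons visible in the holes at (522,182), (588,205) and (642,222) and on the left view too. The brush hangs in its holder.

```bash
python3 -c "
from h import *
print(bot.close_job())"
```

```text
the job is handed in; nothing more can be done
None
```

I brushed the red, yellow and blue tubes in that order, hung the brush back in its holder, seated each tube on the pad of its own colour with its button showing in the hole, and handed in the job at about 47 s; no verdict came back.

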